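# Load two tube stubs into the spring-loaded stub magazine

## Task

The magazine that feeds the welding fixture has one square-tube stub in it; load the two loose square-tube stubs on top, one at a time. For each, press the stack down against its spring with the new stub, slide it in under the two lips and push it up against the stop plate inside with about a kilo of force (never more than two), then let go so that it lies home and straight under the lips. Go by feel, do not ram the magazine or drive the stack solid, and leave the angle-iron piece, the welded part and the bottle alone.

Things in the scene. Friction and masses are not known exactly. Their poses are not given: they have to be found in the camera images.
- magazine: Grey steel box on a base plate 150 x 92 x 8 mm, fixed. Origin: centre of the underside; x from its low front to its tall rear, z up. Stack chamber 32 mm wide (y -16 to 16). Front part, x -42 to 12: walls 4 mm thick, only 84 mm high, so fingers can reach down beside a stub. Rear part, x 12 to 52: walls 128 mm high. A knob sticks out of the rear to x = 83.
- lips (a point): Middle between the front edges of the two fixed lips, level with their underside: x = 14, y = 0, z = 124 mm of the magazine. The lips run back from here, 4 mm thick, 16 mm apart; their ends turn up 4 mm as a lead-in from x = 6, and the walls flare out there. The spring holds the top stub up against them; a new stub must push the stack down 30 mm and a bit more.
- follower (a joint): Sprung plate under the stack; m, grows as it is pressed down: 0 with one stub in, 0.030 with two, 0.060 with three; solid at 0.064, so the last stub can be pressed down only 34 mm. Spring force 7 N at 0, plus 80 N/m; damped, 60 N s/m, so press slowly.
- stop_plate: Adjustable stop plate inside the chamber, hidden by the lips, 29 mm wide, from 13 to 121 mm above the table. Origin: on its front face's plane, middle, at table height; axes as the magazine's. Nominally at x = 36 mm of the magazine, but set by hand up to 3 mm further in or out; rigid. A stub is home when its end bears on the face, its origin 35 mm before it.
- stub_1: Loose square-tube stub, 30 x 70 x 30 mm, dark steel, about 0.14 kg, lying on the table. Origin: centre of the underside; y along its 70 mm length (either end may go first), z up.
- stub_2: Second loose square-tube stub, the same as stub_1.
- loaded_stub: Third such stub, already in the magazine under the lips; it may lie a few mm in front of the stop plate. Its y axis runs along the magazine's x.
- angle_piece: L-shaped angle-iron piece, 30 x 90 x 30 mm, rusty; not for the magazine. Origin: centre of the underside, y along its length.
- drink_bottle: Drink bottle, 65 mm in diameter, 205 mm high, standing. Origin: centre of the underside.
- welded_part: Short tube welded on a plate, 77 x 120 x 62 mm. Origin: centre of the underside.
There are look-alikes about, which are no part of the job. What is shaped like the stub_1 but turquoise is not meant.

How it is judged:
By the outcome, as a careful person would: the job done as asked, in the order asked, and still so for the second after the job is handed in, with the robot touching nothing.
It also fails if it takes over 72 s, if anything falls off the work surface, if the arm or the gripper's body presses on something with over 40 N, if the wrist force passes 120 N, or if a joint passes its speed limit or range.

## Robot

A 7-joint arm with a two-finger parallel gripper is mounted at the origin on a cart in front of the work surface, level with it; the furniture and walls round the work are solid. World frame = base frame: x ahead of the robot, y to its left, z up, the work surface at z = 0. Lengths are in m, angles in rad, forces in N, time in s.
With the tool pointing down it reaches from about 0.4 to 0.925 m from the base axis. Payload 4.1 kg.
Tool frame: the origin (TCP) lies on the centre line of the jaws, within the pads' length; the fingertips stand 22 mm ahead of it and the grasp point (between the pads) lies 3 mm ahead of it (manip.tip_extent is the distance from the TCP to the fingertips, in m); z points along the fingers, y is the line along which they close (so a half turn about z gives the same grasp; the last joint's range is limited). The gripper opens to 85 mm and grips with 20 to 120 N. Pads are 22 mm wide; open, the fingers measure 114 mm over their backs; the gripper's body (76 mm by 85 mm) begins 54 mm behind the grasp point. The pads swing forward as they close: fully open they stand 13 mm farther back than shut.
Start: joints at [1.021, 0.398, 0.045, 1.537, -0.019, 1.207, -0.051], TCP at [0.283, -0.585, 0.221] pointing down, gripper open.
Joint ranges: [-2.82, 2.82], [-0.49, 2.23], [-1.37, 1.46], [0, 2.46], [-1.36, 4.5], [0.23, 2], [-2.94, 2.94]. Speed limits (rad/s): [2.57, 2.57, 3.14, 3.14, 3.14, 3.14, 3.14].

## Interface

Orientations are given as a unit quaternion [w, x, y, z].
In Python, from plant import manip gives the robot as it stands. The module is installed in compiled form; this text tells all that it offers.
- The arm moves only by the tool servo_tool, never from a script. Its argument "targets" is a list of rows, each a list of 4 numbers: the shift along the tool's x, y, z in mm, then the turn about the tool's z in rad. A call has 1 to 8 rows; each row shifts and turns the commanded pose from where the row before left it, along the tool's axes as they then stand; what a row does not reach is not made up. A row lasts 1/10 s, in which the tool goes at most 50 mm and 8.59 degrees, less where a joint would pass 70% of its speed; a pose out of reach is approached as far as the arm can. A call with a gripper value outside its range is refused whole. "fingers" is the finger opening in mm, from 0 to 85.4, set as the call begins (left out, the last holds). The fingers move at their own pace and stop on an object; "squeeze" is the grip in N (left out, the last holds). Time passes only in rows, so rows that do not move let the fingers close. It gives the time, the measured TCP pose, the force, the opening and the grip force at its end, in the units of the state.
- manip.state(): the state, without advancing time (a new reading comes with each control period).
- manip.read_camera(name): name is "side" or "top"; returns (picture, depth): 420x560x3 uint8, red, green, blue; 420x560 float32, m along the optical axis (not along the pixel's ray), 0 where there is no reading.
- manip.camera_info(name): a dict with "fx", "fy", "cx", "cy" (pixels), "rvec" (rotation vector, rad) and "tvec" (3), from world to camera coordinates, as OpenCV has them. Camera axes: x right, y down, z forward; pixel columns grow to the right and rows downward; lengths in m; the calibration is good to about 2 mm. A picture is of the moment at which its call begins. camera_info takes no time and is no camera call.
- manip.hand_in(): hands the job in; it is judged then, once.
The state is a dict: "time_s": time; "joint_pos": joint angles; "joint_vel": joint speeds; "joint_efforts": joint torques, N m; "ee_pos": TCP position; "ee_rot": TCP orientation; "force": force on the tool from outside, world axes, zero at the start; "moment": the same for the moment, N m; "grip_width": finger opening in m; "grip_force": force on a finger pad.
Only numpy, scipy, OpenCV 4.12 (cv2) and the standard library are available. Lean on these libraries where they do the work, as an engineer would, in place of code of your own. Each camera call takes 0.05 s, during which the arm holds its last target. There are 200 camera calls.

## Working session

There is one attempt and no reset: what is moved stays moved. The work goes in short steps, Python scripts to look and compute and a tool call to move; the robot and the scene stay as the last step left them, time stands still between calls to the robot, and variables do not carry over. Pictures are saved under pics/ and viewed, at most 10 in all, crops included, and the job is handed in when it is done.

Besides the shell and the picture viewer there is one more tool, called after ">>>" by a JSON object that holds its "op" and its "data", one argument or row to a line. servo_tool: Moves the arm, as the interface text tells. Its arguments: {"type":"object","properties":{"targets":{"type":"array","items":{"type":"array","items":{"type":"number"}}},"fingers":{"type":"number"},"squeeze":{"type":"number"}},"required":["targets"]}

```bash
mkdir -p pics
cat > h.py <<'E'
import numpy as np, cv2
from plant import manip
def cam(n):
    p,d=manip.read_camera(n); i=manip.camera_info(n)
    R=cv2.Rodrigues(np.array(i['rvec'],float))[0]; t=np.array(i['tvec'],float).ravel()
    v,u=np.mgrid[:420,:560]
    c=np.dstack([(u-i['cx'])/i['fx']*d,(v-i['cy'])/i['fy']*d,d])
    w=(c-t)@R
    w[d==0]=np.nan
    return p,w
def save(n,p): cv2.imwrite('pics/'+n,p[:,:,::-1])
E
python3 - <<'E'
from h import *
for n in('side','top'):
    p,w=cam(n); save(n+'1.png',p); np.savez(n+'1.npz',p=p,w=w)
s=manip.state(); print(s, manip.tip_extent)
E
```

```text
{'time_s': 0.1, 'joint_pos': array([ 1.0209864 ,  0.39916155,  0.04503324,  1.5377073 , -0.01871935,
        1.20693778, -0.05069155]), 'joint_vel': array([ 0.00014773, -0.00136955, -0.00077115, -0.00101205,  0.00174241,
       -0.00147843,  0.00017152]), 'joint_efforts': array([ 4.04968596e-03, -4.76260900e+01,  1.37046710e+00, -2.54948008e+01,
        1.20449782e-02,  5.00641821e-03, -2.40099132e-05]), 'ee_pos': array([ 0.28297897, -0.58452664,  0.22005997]), 'ee_rot': array([-8.60099278e-04,  9.74690183e-01,  2.23558143e-01, -2.51678448e-04]), 'force': array([-3.31735661e-04,  4.49704813e-01, -3.55728733e-01]), 'moment': array([ 0.00742668,  0.03341161, -0.03339268]), 'grip_force': 0.0, 'grip_width': 0.08535938946440888} 0.022
```

View pics/top1.png

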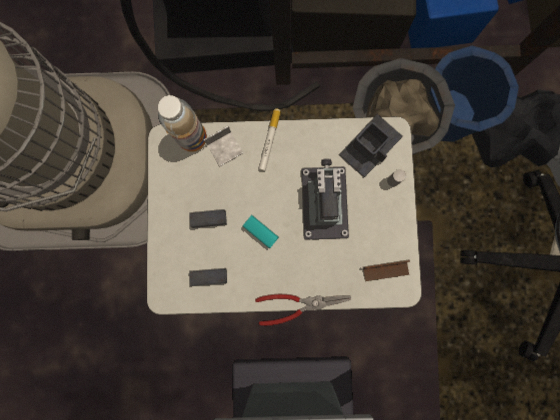

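View pics/side1.png

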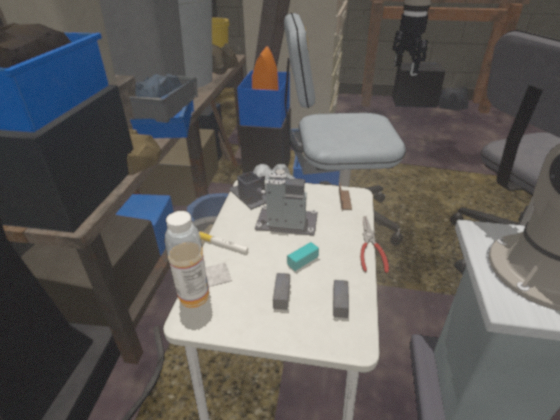

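The top view shows the dark stubs at (208,218) and (208,277), and the turquoise look-alike at (260,232). The magazine is at (325,205) with its knob up at (326,162), so its rear points towards +y. The angle iron is at (386,271). The side view shows the stubs at (282,290) and (341,298), and the magazine at (287,205).

```bash
cat > m1.py <<'E'
from h import *
for n in('top','side'):
    f=np.load(n+'1.npz'); w=f['w']; p=f['p']
    for nm,(u,v) in dict(top=dict(A=(208,218),B=(208,277),M=(325,205)),side=dict(A=(282,290),B=(341,298),M=(287,205)))[n].items():
        print(n,nm,w[v,u].round(4))
    if n=='top': cs={k:w[v,u][:2] for k,(u,v) in dict(A=(208,218),B=(208,277),M=(325,205)).items()}
    z=w[...,2]
    m=(abs(w[...,0]-cs['A'][0])<.3)&(abs(z)<.012); print('table z',np.nanmedian(z[m]))
    for k in 'AB':
        m=(np.hypot(*(w[...,:2]-cs[k]).transpose(2,0,1))<.05)&(z>.012)&(z<.05)
        q=w[m]; t=np.median(q[:,2][q[:,2]>.024]); q=q[q[:,2]>t-.006]
        r=cv2.minAreaRect((q[:,:2]*1000).astype(np.float32)); print(k,len(q),'top',t.round(4),r)
    # magazine
    d=w[...,:2]-cs['M']; m=(abs(d[...,0])<.075)&(abs(d[...,1])<.12)&(z>.004)&(z<.2)
    for a,b in((.004,.014),(.07,.09),(.09,.112),(.112,.122),(.122,.14)):
        q=w[m&(z>a)&(z<b)]
        if len(q)>5: print(a,b,len(q),np.median(q[:,2]).round(4),cv2.minAreaRect((q[:,:2]*1000).astype(np.float32)))
f=np.load('top1.npz');s=f['p'][150:250,280:370];
save('magtop.png',cv2.resize(s,None,fx=6,fy=6,interpolation=cv2.INTER_CUBIC))
E
python3 m1.py
```

```text
top A [0.5494 0.1563 0.0295]
top B [0.4318 0.1575 0.028 ]
top M [ 0.5568 -0.073   0.1218]
table z 0.00034270243224050295
A 517 top 0.0299 ((550.9654541015625, 159.2710723876953), (30.22530746459961, 70.15472412109375), 4.4859209060668945)
B 543 top 0.0301 ((433.1734619140625, 159.90069580078125), (29.947233200073242, 70.15729522705078), 2.8921046257019043)
0.004 0.014 1599 0.0086 ((557.5497436523438, -74.01495361328125), (149.84307861328125, 234.1801300048828), 1.8354661464691162)
0.07 0.09 188 0.0832 ((577.0283203125, -80.52632141113281), (91.36737823486328, 44.08956527709961), 0.16761498153209686)
0.09 0.112 99 0.0998 ((579.6973876953125, -80.5411148071289), (44.05678176879883, 88.0451889038086), 87.96179962158203)
0.112 0.122 106 0.1208 ((583.1702880859375, -80.1689224243164), (87.5628890991211, 41.69444274902344), 9.565445899963379)
0.122 0.14 813 0.1253 ((581.450439453125, -80.13196563720703), (42.27999496459961, 87.34805297851562), 88.0794448852539)
side A [0.5474 0.173  0.03  ]
side B [0.4323 0.1747 0.03  ]
side M [ 0.5735 -0.0597  0.0661]
table z -0.00020733293966135194
A 415
[... 152 characters left out ...]
62.13302612304688), (29.664154052734375, 72.66297149658203), 3.1862785816192627)
0.004 0.014 677 0.008 ((563.2914428710938, -33.64580535888672), (135.9477081298828, 174.2496337890625), 5.9639434814453125)
0.07 0.09 314 0.0806 ((575.122314453125, -65.20750427246094), (100.79561614990234, 40.370704650878906), 16.213973999023438)
0.09 0.112 303 0.1008 ((577.2979736328125, -62.77970504760742), (95.1043701171875, 29.217193603515625), 19.75766944885254)
0.112 0.122 172 0.1176 ((581.8402099609375, -75.78773498535156), (89.99024963378906, 41.43990707397461), 2.1351888179779053)
0.122 0.14 307 0.1245 ((582.0633544921875, -77.15013885498047), (88.59439849853516, 43.12446975708008), 0.7502650618553162)
```

View pics/magtop.png

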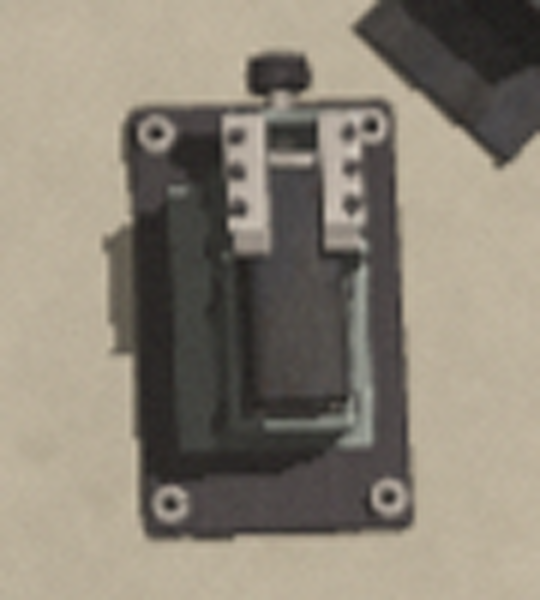

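The crop shows the lips at the top (beside the knob, towards world +x) and the loaded stub under them, running down the picture. The magazine is yawed slightly, about 2°. Next I'll fit its pose more closely.

```bash
cat > m2.py <<'E'
from h import *
from scipy.optimize import minimize
w=np.load('top1.npz')['w']; z=w[...,2]
def sel(a,b,c=(.575,-.08),hx=.095,hy=.06):
    m=(z>a)&(z<b)&(abs(w[...,0]-c[0])<hx)&(abs(w[...,1]-c[1])<hy)
    n,l,st,_=cv2.connectedComponentsWithStats(m.astype(np.uint8)); k=1+st[1:,4].argmax(); return w[l==k]
q=sel(.005,.16); r=cv2.minAreaRect((q[:,:2]*1000).astype(np.float32)); print('whole',r)
b=q[(q[:,2]<.012)]; print('base z',np.median(b[:,2]),cv2.minAreaRect((b[:,:2]*1000).astype(np.float32)))
h=np.histogram(q[:,2],bins=np.arange(.07,.14,.002)); print(list(zip(h[1].round(3),h[0])))
l=q[(q[:,2]>.1262)]
print('lips',len(l),np.median(l[:,2]),cv2.minAreaRect((l[:,:2]*1000).astype(np.float32)))
for yaw in(1.5,2,2.5,3):
    a=np.deg2rad(yaw); R=np.array([[np.cos(a),np.sin(a)],[-np.sin(a),np.cos(a)]])
    f=lambda s:np.percentile(((s[:,:2]-[.565,-.08])@R.T)*1000,[0,1,50,99,100],axis=0).T.round(1).tolist()
    print(yaw,'base',f(b[:, :]),'lips',f(l),'stubtop',f(q[(q[:,2]>.122)&(q[:,2]<.1255)]))
E
python3 m2.py
```

```text
whole ((578.0790405273438, -80.64617919921875), (149.76666259765625, 91.84068298339844), 0.28985726833343506)
base z 0.008375939842080845 ((578.0790405273438, -80.64617919921875), (149.76666259765625, 91.84068298339844), 0.28985726833343506)
[(np.float64(0.07), np.int64(7)), (np.float64(0.072), np.int64(14)), (np.float64(0.074), np.int64(11)), (np.float64(0.076), np.int64(10)), (np.float64(0.078), np.int64(6)), (np.float64(0.08), np.int64(23)), (np.float64(0.082), np.int64(59)), (np.float64(0.084), np.int64(43)), (np.float64(0.086), np.int64(24)), (np.float64(0.088), np.int64(23)), (np.float64(0.09), np.int64(17)), (np.float64(0.092), np.int64(22)), (np.float64(0.094), np.int64(30)), (np.float64(0.096), np.int64(19)), (np.float64(0.098), np.int64(12)), (np.float64(0.1), np.int64(11)), (np.float64(0.102), np.int64(7)), (np.float64(0.104), np.int64(6)), (np.float64(0.106), np.int64(5)), (np.float64(0.108), np.int64(9)), (np.float64(0.11), np.int64(11)), (np.float64(0.112), np.int64(2)), (np.float64(0.114), np.int64(4)), (np.float64(0.116), np.int64(7)), (np.float64(0.118), np.int64(24)
[... 653 characters left out ...]
, -1.0, 17.7, 19.3]]
2 base [[-62.3, -61.0, -9.1, 86.6, 88.6], [-48.8, -46.8, 13.5, 44.9, 46.3]] lips [[-22.5, -14.5, 35.9, 58.0, 59.6], [-22.8, -22.6, -3.6, 18.7, 19.1]] stubtop [[-27.8, -27.3, 3.7, 60.1, 61.1], [-23.2, -14.7, -1.2, 17.4, 19.0]]
2.5 base [[-62.6, -61.0, -9.0, 86.6, 88.8], [-49.4, -47.3, 13.4, 45.1, 46.6]] lips [[-22.6, -14.6, 36.0, 58.0, 59.7], [-23.3, -23.0, -3.5, 18.3, 18.7]] stubtop [[-28.0, -27.3, 3.6, 60.1, 61.3], [-23.5, -14.7, -1.2, 17.1, 18.8]]
3 base [[-63.0, -61.2, -9.1, 86.8, 89.0], [-50.0, -47.7, 13.5, 45.4, 46.9]] lips [[-22.6, -14.7, 35.9, 58.1, 59.7], [-23.8, -23.3, -3.5, 17.9, 18.4]] stubtop [[-28.1, -27.3, 3.6, 60.1, 61.4], [-23.8, -14.7, -1.3, 16.7, 18.5]]
```

```bash
cat > m3.py <<'E'
from h import *
f=np.load('top1.npz'); g=cv2.cvtColor(f['p'],cv2.COLOR_RGB2GRAY).astype(float); i=manip.camera_info('top')
R=cv2.Rodrigues(np.array(i['rvec'],float))[0]; t=np.array(i['tvec'],float).ravel(); C=-R.T@t
def ray(u,v,z):
    d=R.T@np.array([(u-i['cx'])/i['fx'],(v-i['cy'])/i['fy'],1]); return (C+d*(z-C[2])/d[2])[:2]*1000
def edge(rng,fn,z,vert,sgn):   # fn: guess along; max gradient subpixel
    P=[]
    for a in rng:
        c=fn(a); k=np.arange(int(c)-4,int(c)+6)
        L=g[a,k] if vert else g[k,a]; d=sgn*np.diff(L); j=d.argmax()
        if 0<j<len(d)-1 and d[j]>8:
            den=d[j-1]-2*d[j]+d[j+1]; o=.5*(d[j-1]-d[j+1])/den if den else 0
            x=k[j]+.5+o; P.append(ray(x,a,z) if vert else ray(a,x,z))
    P=np.array(P); 
    for _ in range(3):
        vx,vy,x0,y0=cv2.fitLine(P.astype(np.float32),cv2.DIST_HUBER,0,.01,.01).ravel()
        r=abs((P[:,0]-x0)*vy-(P[:,1]-y0)*vx); P=P[r<max(.6,2*np.median(r))]
    ang=np.rad2deg(np.arctan2(vy,vx)); ang=(ang+45)%180-45
    print(len(P),'ang',round(ang,2),'pt',x0.round(1),y0.round(1),'res',r.mean().round(2))
print(C)
L=lambda a:280+(130+(a-167.5)*6*18/430)/6
Rr=lambda a:280+(393+(a-167.5)*6*20/437)/6
edge(range(172,236),Rr,.008,True,1)
edge(range(172,236),L,.008,True,-1)
edge(range(305,346),lambda u:239.5,.008,False,1)
print('lips inner z128, left/right; outer')
edge(range(172,190),lambda a:280+267/6,.128,True,-1)
edge(range(172,190),lambda a:280+322/6,.128,True,1)
edge(range(172,190),lambda a:280+225/6,.128,True,1)
edge(range(172,190),lambda a:280+360/6,.128,True,-1)
print('loaded stub sides z124, front')
edge(range(195,215),lambda a:280+247/6,.124,True,-1)
edge(range(195,215),lambda a:280+348/6,.124,True,1)
E
python3 m3.py
python3 - <<'E'
import numpy as np
d=np.load('top1.npz')
import cv2
g=cv2.cvtColor(d['p'],cv2.COLOR_RGB2GRAY)
for v in(176,182,188,200,206): print(v,g[v,312:346].tolist())
E
```

```text
[ 0.44515847 -0.00662738  0.98760409]
56 ang 0.18 pt 577.2 -126.7 res 0.24
42 ang -0.41 pt 566.1 -34.2 res 0.25
35 ang 90.29 pt 502.0 -77.1 res 0.3
lips inner z128, left/right; outer
16 ang 2.4 pt 599.1 -72.5 res 0.2
14 ang -1.69 pt 596.8 -89.7 res 0.05
11 ang 4.83 pt 606.2 -60.1 res 0.22
9 ang -1.14 pt 600.4 -101.3 res 0.16
loaded stub sides z124, front
18 ang 1.61 pt 556.6 -62.4 res 0.19
12 ang -3.88 pt 554.3 -97.0 res 0.12
176 [40, 42, 40, 39, 40, 100, 161, 155, 170, 177, 174, 182, 136, 158, 162, 161, 165, 173, 178, 178, 118, 130, 167, 175, 179, 150, 142, 149, 98, 70, 70, 71, 72, 77]
182 [65, 56, 44, 51, 50, 58, 159, 157, 175, 179, 179, 182, 138, 82, 68, 71, 69, 74, 74, 72, 66, 66, 164, 182, 181, 149, 124, 150, 115, 81, 68, 72, 73, 65]
188 [65, 67, 65, 51, 50, 49, 116, 145, 159, 160, 159, 158, 153, 93, 70, 74, 72, 78, 78, 75, 81, 52, 128, 138, 137, 135, 136, 127, 87, 74, 71, 73, 72, 68]
200 [65, 68, 60, 45, 45, 55, 64, 49, 36, 40, 53, 63, 67, 69, 74, 76, 78, 73, 79, 79, 78, 78, 77, 75, 72, 77, 108, 137, 150, 91, 71, 71, 72, 74]
206 [68, 65, 63, 58, 53, 52, 61, 52, 41, 37, 48, 60, 66, 74, 76, 75, 80, 77, 77, 77, 77, 78, 83, 80, 72, 63, 114, 143, 140, 96, 75, 70, 74, 75]
```

```bash
cat > go.py <<'E'
# usage: go.py x y z(mm) toolx_yaw(deg) [n rows]: rows from present pose to target, tool pointing down
import sys; from h import *
from scipy.spatial.transform import Rotation as Ro
s=manip.state(); q=s['ee_rot']; R=Ro.from_quat([q[1],q[2],q[3],q[0]]).as_matrix()
yaw=np.rad2deg(np.arctan2(R[1,0],R[0,0])); p=s['ee_pos']*1000
print('t',s['time_s'],'p',p.round(1),'yaw',yaw.round(2),'tilt',(R[:2,2]*1000).round(1),'F',s['force'].round(1),'M',s['moment'].round(2),'w',(s['grip_width']*1e3).round(1),s['grip_force'])
if len(sys.argv)>4:
    T=np.array(sys.argv[1:4],float); Y=float(sys.argv[4]); n=int(sys.argv[5]) if len(sys.argv)>5 else 1
    d=(T-p)/n; dy=-np.deg2rad((Y-yaw+180)%360-180)/n
    out=[]
    for k in range(n):
        a=np.deg2rad(yaw)-k*dy; x=np.array([np.cos(a),np.sin(a)]); y=np.array([np.sin(a),-np.cos(a)])
        out.append([round(d[:2]@x,1),round(d[:2]@y,1),round(-d[2],1),round(dy,3)])
    print(out)
E
python3 go.py 552 145 160 94.4 18; python3 go.py 552 145 160 94.4 24
```

```text
Traceback (most recent call last):
  File "go.py", line 6, in <module>
    print('t',s['time_s'],'p',p.round(1),'yaw',yaw.round(2),'tilt',(R[:2,2]*1000).round(1),'F',s['force'].round(1),'M',s['moment'].round(2),'w',(s['grip_width']*1e3).round(1),s['grip_force'])
                                                                                                                                                ^^^^^^^^^^^^^^^^^^^^^^^^^^^
AttributeError: 'float' object has no attribute 'round'
Traceback (most recent call last):
  File "go.py", line 6, in <module>
    print('t',s['time_s'],'p',p.round(1),'yaw',yaw.round(2),'tilt',(R[:2,2]*1000).round(1),'F',s['force'].round(1),'M',s['moment'].round(2),'w',(s['grip_width']*1e3).round(1),s['grip_force'])
                                                                                                                                                ^^^^^^^^^^^^^^^^^^^^^^^^^^^
AttributeError: 'float' object has no attribute 'round'
```

```bash
sed -i "s/(s\['grip_width'\]\*1e3).round(1)/round(s['grip_width']*1e3,1)/" go.py; python3 go.py 552 145 160 94.4 24
```

```text
t 0.1 p [ 283.  -584.5  220.1] yaw 25.84 tilt [-0.9  1.6] F [-0.   0.4 -0.4] M [ 0.01  0.03 -0.03] w 85.4 0.0
[[np.float64(23.3), np.float64(-22.5), np.float64(2.5), np.float64(-0.05)], [np.float64(24.4), np.float64(-21.3), np.float64(2.5), np.float64(-0.05)], [np.float64(25.5), np.float64(-20.0), np.float64(2.5), np.float64(-0.05)], [np.float64(26.4), np.float64(-18.7), np.float64(2.5), np.float64(-0.05)], [np.float64(27.3), np.float64(-17.4), np.float64(2.5), np.float64(-0.05)], [np.float64(28.2), np.float64(-16.0), np.float64(2.5), np.float64(-0.05)], [np.float64(28.9), np.float64(-14.6), np.float64(2.5), np.float64(-0.05)], [np.float64(29.6), np.float64(-13.1), np.float64(2.5), np.float64(-0.05)], [np.float64(30.2), np.float64(-11.6), np.float64(2.5), np.float64(-0.05)], [np.float64(30.8), np.float64(-10.1), np.float64(2.5), np.float64(-0.05)], [np.float64(31.2), np.float64(-8.6), np.float64(2.5), np.float64(-0.05)], [np.float64(31.6), np.float64(-7.0), np.float64(2.5), np.float64(-0.05)], [np.float64(31.9), np.float64(-5.4), np.float64(2.5), np.float64(-0.05)], [np.float64(32.2), np.float64(-3.8), np.float64(2.5), np.float64(-0.05)], [np.float64(32.3), np.float64(-2.2), np.float64(2.5), np.float64(-0.05)], [np.float64(32.4), np.float64(-0.6), np.float64(2.5), np.float64(-0.05)], [np.float64(32.4), np.float64(1.0), np.float64(2.5), np.float64(-0.05)], [np.float64(32.3), np.float64(2.6), np.float64(2.5), np.float64(-0.05)], [np.float64(32.1), np.float64(4.2), np.float64(2.5), np.float64(-0.05)], [np.float64(31.9), np.float64(5.8), np.float64(2.5), np.float64(-0.05)], [np.float64(31.5), np.float64(7.4), np.float64(2.5), np.float64(-0.05)], [np.float64(31.1), np.float64(9.0), np.float64(2.5), np.float64(-0.05)], [np.float64(30.6), np.float64(10.5), np.float64(2.5), np.float64(-0.05)], [np.float64(30.1), np.float64(12.0), np.float64(2.5), np.float64(-0.05)]]
```

>>> {"op": "servo_tool", "data": {
  "targets": [
    [23,-22,2.5,-0.05],
    [24,-21,2.5,-0.05],
    [25.5,-20,2.5,-0.05],
    [26.5,-19,2.5,-0.05],
    [27,-17,2.5,-0.05],
    [28,-16,2.5,-0.05],
    [29,-15,2.5,-0.05],
    [30,-13,2.5,-0.05]
  ],
  "fingers": 60,
  "squeeze": 80
}}

```text
time_s: 0.9
ee_pos: [0.3724, -0.3413, 0.2006]
ee_rot: [-0.0, 0.91, 0.414, -0.0]
force: [1.4, 0.1, 0.4]
grip_width: 0.0601
grip_force: 0.0
```

>>> {"op": "servo_tool", "data": {
  "targets": [
    [30,-12,2.5,-0.05],
    [31,-10,2.5,-0.05],
    [31,-9,2.5,-0.05],
    [31.5,-7,2.5,-0.05],
    [32,-5,2.5,-0.05],
    [32,-4,2.5,-0.05],
    [32,-2,2.5,-0.05],
    [32,-1,2.5,-0.05]
  ]
}}

```text
time_s: 1.7
ee_pos: [0.4608, -0.0989, 0.1807]
ee_rot: [-0.0, 0.81, 0.586, -0.0]
force: [0.3, -0.2, -1.4]
grip_width: 0.0605
grip_force: 0.0
```

>>> {"op": "servo_tool", "data": {
  "targets": [
    [32,1,2.5,-0.05],
    [32,3,2.5,-0.05],
    [32,4,2.5,-0.05],
    [32,6,2.5,-0.05],
    [31.5,7,2.5,-0.05],
    [31,9,2.5,-0.05],
    [30,10,2.5,-0.05],
    [30,12,2.5,-0.05]
  ]
}}

```text
time_s: 2.5
ee_pos: [0.549, 0.1426, 0.1604]
ee_rot: [-0.0, 0.678, 0.735, -0.0]
force: [0.5, -0.1, 0.8]
grip_width: 0.0601
grip_force: 0.0
```

```bash
sed -i 's/out.append(\[/out.append([float(v) for v in [/; s/round(dy,3)\])/round(dy,3)]])/' go.py; python3 go.py 552 145 60 94.4 3
```

```text
t 2.5 p [549.  142.6 160.4] yaw 94.69 tilt [-0.7 -0.5] F [ 0.5 -0.1  0.8] M [-0.04 -0.01 -0.  ] w 60.1 0.0
[[0.7, 1.1, 33.5, 0.002], [0.7, 1.1, 33.5, 0.002], [0.7, 1.1, 33.5, 0.002]]
```

>>> {"op": "servo_tool", "data": {
  "targets": [
    [1,1,35,0.004],
    [1,1,35,0],
    [0,1,35,0],
    [0,0,20,0],
    [0,0,10,0],
    [0,0,0,0]
  ]
}}

```text
time_s: 3.1
ee_pos: [0.5506, 0.1435, 0.0246]
ee_rot: [-0.001, 0.68, 0.734, -0.001]
force: [0.2, -0.7, 0.1]
grip_width: 0.0603
grip_force: 0.0
```

>>> {"op": "servo_tool", "data": {
  "targets": [
    [0,0,0,0],
    [0,0,0,0],
    [0,0,0,0],
    [0,0,0,0],
    [0,0,0,0]
  ],
  "fingers": 20,
  "squeeze": 100
}}

```text
time_s: 3.6
ee_pos: [0.5521, 0.1439, 0.0265]
ee_rot: [0.0, 0.68, 0.733, 0.0]
force: [-0.2, 0.4, -1.3]
grip_width: 0.0202
grip_force: 0.0
```

```bash
python3 go.py
```

```text
t 3.6 p [552.1 143.9  26.5] yaw 94.35 tilt [ 0.9 -0. ] F [-0.2  0.4 -1.3] M [0.   0.06 0.02] w 20.2 0.0
```

Run:
```python
from h import *
a,_=cam('side'); b,_=cam('top')
save('c1.png',np.hstack([cv2.resize(a[180:330,210:390],(400,333)),cv2.resize(b[160:310,150:330],(400,333))]))
```

```text
(no output)
```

View pics/c1.png

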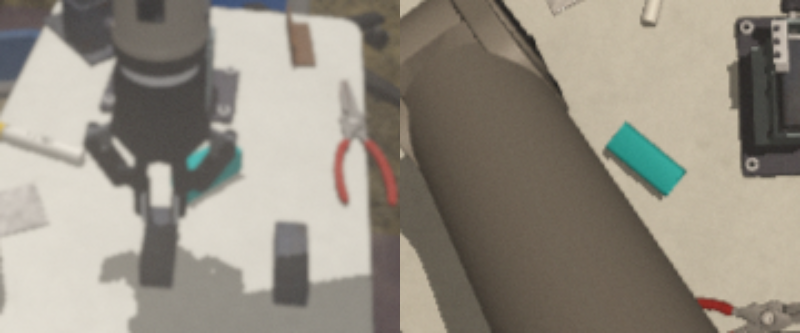

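The crop shows the fingers closed at crop (160,190), apparently beyond stub A's far end. The stub itself looks unmoved at crop (158,255). I'll check with depth.

Run:
```python
from h import *
p,w=cam('side')
for u in (280,282):
    for v in range(240,312,4): print(u,v,p[v,u],(w[v,u]*1000).round(0))
```

```text
280 240 [80 74 72] [549. 182. 168.]
280 244 [81 78 75] [553. 158. 136.]
280 248 [85 82 79] [553. 159. 127.]
280 252 [102  98  93] [553. 157. 115.]
280 256 [222 217 206] [573.  47.  -1.]
280 260 [221 216 206] [571.  60.  -0.]
280 264 [221 217 205] [569.  73.  -0.]
280 268 [220 216 204] [567.  85.  -0.]
280 272 [194 190 182] [565.  97.  -1.]
280 276 [119 117 118] [558. 137.  30.]
280 280 [115 112 113] [556. 145.  28.]
280 284 [94 90 89] [554. 157.  29.]
280 288 [93 90 83] [552. 168.  30.]
280 292 [95 90 86] [551. 178.  29.]
280 296 [91 89 84] [549. 187.  29.]
280 300 [95 91 86] [547. 197.  29.]
280 304 [95 90 86] [549. 187.   5.]
280 308 [96 94 89] [548. 194.   2.]
282 240 [77 74 71] [545. 184. 170.]
282 244 [81 78 76] [549. 158. 137.]
282 248 [79 75 73] [549. 158. 127.]
282 252 [104 101  96] [550. 156. 115.]
282 256 [221 217 206] [568.  47.  -0.]
282 260 [221 217 206] [566.  61.   0.]
282 264 [222 217 207] [564.  72.  -1.]
282 268 [220 216 205] [562.  84.  -0.]
282 272 [197 192 183] [560.  95.  -2.]
282 276 [120 118 120] [nan nan nan]
282 280 [117 113 114] [552. 147.  30.]
282 284 [96 91 87] [550. 157.  30.]
282 288 [95 92 86] [548. 168.  30.]
282 292 [93 91 88] [547. 178.  30.]
282 296 [93 90 85] [545. 187.  29.]
282 300 [92 88 85] [544. 196.  29.]
282 304 [89 85 83] [545. 185.   4.]
282 308 [98 94 91] [544. 194.   2.]
```

Run:
```python
from h import *
p,w=cam('side')
np.savez('s2.npz',p=p,w=w)
for v in range(262,286,3):
    print(v,[(u,*(w[v,u]*1000).round(0).astype(int)) for u in range(270,297,2) if np.isfinite(w[v,u,0])])
save('c2.png',cv2.resize(p[235:315,245:325],(600,600),interpolation=cv2.INTER_CUBIC))
```

```text
262 [(270, np.int64(572), np.int64(160), np.int64(90)), (272, np.int64(569), np.int64(158), np.int64(88)), (274, np.int64(565), np.int64(158), np.int64(89)), (276, np.int64(564), np.int64(142), np.int64(73)), (278, np.int64(574), np.int64(66), np.int64(-1)), (280, np.int64(570), np.int64(67), np.int64(0)), (282, np.int64(565), np.int64(66), np.int64(0)), (284, np.int64(561), np.int64(65), np.int64(0)), (286, np.int64(555), np.int64(75), np.int64(9)), (288, np.int64(538), np.int64(158), np.int64(93)), (290, np.int64(534), np.int64(156), np.int64(92)), (292, np.int64(530), np.int64(157), np.int64(93)), (294, np.int64(527), np.int64(151), np.int64(88)), (296, np.int64(523), np.int64(151), np.int64(89))]
265 [(270, np.int64(573), np.int64(160), np.int64(81)), (272, np.int64(569), np.int64(160), np.int64(82)), (274, np.int64(565), np.int64(159), np.int64(81)), (276, np.int64(562), np.int64(152), np.int64(75)), (278, np.int64(572), np.int64(78), np.int64(1)), (280, np.int64(568), np.int64(76), np.int64(0)), (282, np.int64(564), np.int64(77), np.int64(1)), (284, np.int64(559), np.int64(74),
[... 3851 characters left out ...]
t64(580), np.int64(132), np.int64(0)), (272, np.int64(576), np.int64(131), np.int64(0)), (274, np.int64(567), np.int64(153), np.int64(25)), (276, np.int64(562), np.int64(156), np.int64(29)), (278, np.int64(558), np.int64(155), np.int64(29)), (280, np.int64(554), np.int64(155), np.int64(30)), (282, np.int64(550), np.int64(155), np.int64(30)), (284, np.int64(546), np.int64(156), np.int64(32)), (286, np.int64(542), np.int64(155), np.int64(31)), (288, np.int64(539), np.int64(152), np.int64(29)), (290, np.int64(539), np.int64(124), np.int64(-1)), (292, np.int64(534), np.int64(123), np.int64(-1)), (294, np.int64(530), np.int64(123), np.int64(-1)), (296, np.int64(526), np.int64(122), np.int64(-2))]
```

View pics/c2.png

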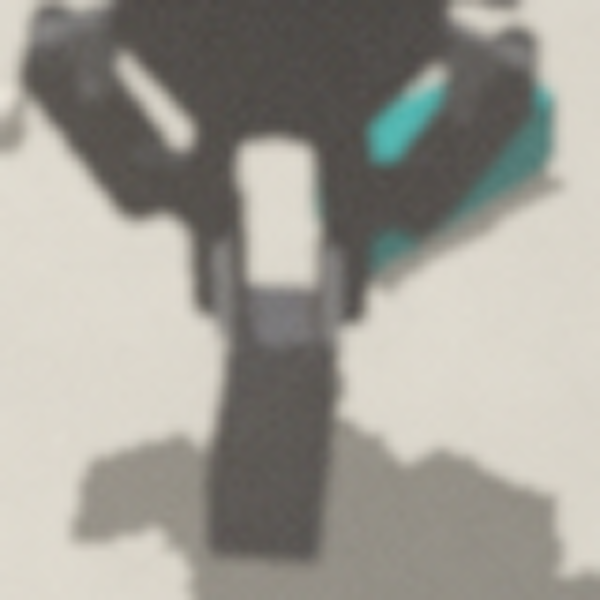

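The crop shows the fingertips closed about 22 mm apart, ending at the stub's top face (crop v≈320) instead of straddling it. The tips look about 25 mm higher than the reported pose implies. I'll check that against the first side image.

Run:
```python
from h import *
w=np.load('side1.npz')['w']
m=(np.hypot(w[...,0]-.283,w[...,1]+.585)<.09)&(w[...,2]>.1)&(w[...,2]<.5)
q=w[m]*1000; q=q[q[:,2].argsort()]; print(len(q)); print(q[:40:2].round(0).tolist())
w=np.load('s2.npz')['w']*1000
m=(abs(w[...,0]-552)<45)&(abs(w[...,1]-148)<30)&(w[...,2]>26)&(w[...,2]<140)
for v in np.unique(np.nonzero(m)[0]):
    u=np.nonzero(m[v])[0]; print(v,u.min(),u.max(),w[v,u.min()].round(0),w[v,u.max()].round(0)) if v%4==0 else 0
```

```text
1818
[[256.0, -539.0, 243.0], [294.0, -626.0, 244.0], [263.0, -536.0, 244.0], [266.0, -535.0, 244.0], [300.0, -621.0, 245.0], [310.0, -618.0, 245.0], [294.0, -631.0, 245.0], [257.0, -539.0, 246.0], [263.0, -537.0, 247.0], [266.0, -535.0, 247.0], [298.0, -622.0, 248.0], [304.0, -619.0, 248.0], [308.0, -617.0, 249.0], [314.0, -623.0, 250.0], [270.0, -533.0, 251.0], [298.0, -622.0, 251.0], [267.0, -533.0, 251.0], [302.0, -619.0, 251.0], [265.0, -530.0, 252.0], [262.0, -529.0, 252.0]]
240 258 258 [596. 153. 136.] [596. 153. 136.]
244 258 305 [596. 153. 126.] [508. 147. 133.]
248 257 305 [596. 162. 124.] [507. 151. 127.]
252 257 305 [596. 162. 114.] [507. 151. 117.]
256 258 304 [595. 161. 103.] [508. 155. 110.]
260 258 304 [595. 162.  93.] [508. 155. 100.]
264 261 304 [590. 162.  83.] [508. 154.  89.]
268 270 293 [574. 156.  69.] [529. 152.  72.]
272 270 293 [574. 154.  56.] [529. 151.  60.]
276 270 293 [574. 156.  47.] [529. 152.  50.]
280 273 289 [568. 157.  38.] [536. 156.  42.]
284 274 288 [566. 159.  29.] [538. 155.  29.]
288 274 287 [564. 170.  29.] [539. 166.  29.]
292 281 287 [549. 178.  29.] [537. 177.  30.]
```

>>> {"op": "servo_tool", "data": {
  "targets": [
    [0,0,-20,0],
    [0,0,-20,0],
    [0,0,0,0]
  ]
}}

```text
time_s: 4.1
ee_pos: [0.5539, 0.1448, 0.0684]
ee_rot: [0.001, 0.68, 0.733, 0.002]
force: [0.5, 0.1, 1.2]
grip_width: 0.0201
grip_force: 0.0
```

```bash
python3 go.py
python3 - <<'E'
from h import *
p,w=cam('side'); w=w*1000
m=(abs(w[...,0]-552)<45)&(abs(w[...,1]-148)<14)&(w[...,2]>34)&(w[...,2]<140)
q=w[m]; q=q[q[:,2].argsort()]; print(len(q),q[:30:2].round(0).tolist())
save('c3.png',cv2.resize(p[215:315,235:335],(600,600),interpolation=cv2.INTER_CUBIC))
E
```

```text
t 4.1 p [553.9 144.8  68.4] yaw 94.36 tilt [5.2 1.3] F [0.5 0.1 1.2] M [-0.02 -0.   -0.05] w 20.1 0.0
525 [[564.0, 153.0, 79.0], [567.0, 158.0, 80.0], [565.0, 158.0, 81.0], [567.0, 158.0, 83.0], [542.0, 157.0, 84.0], [569.0, 159.0, 84.0], [572.0, 155.0, 85.0], [533.0, 152.0, 85.0], [538.0, 156.0, 85.0], [540.0, 156.0, 86.0], [567.0, 159.0, 87.0], [575.0, 155.0, 87.0], [564.0, 153.0, 87.0], [537.0, 155.0, 87.0], [537.0, 153.0, 88.0]]
```

View pics/c3.png

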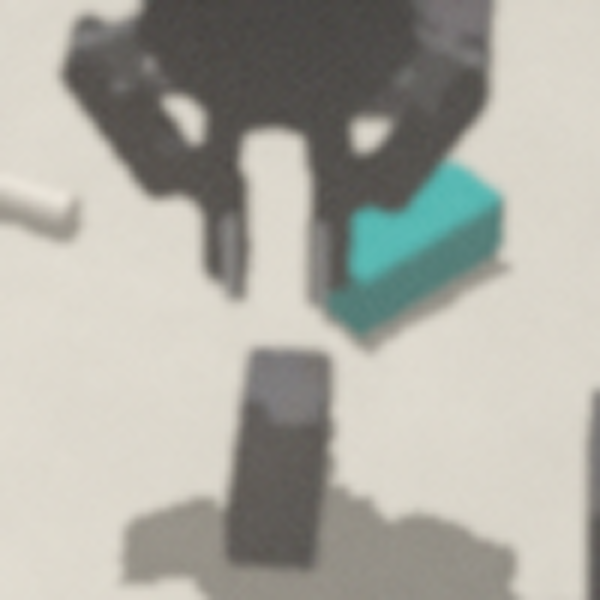

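The reported TCP sits about 32 mm below where the cameras put the hand: the tips are at ee_z+10 when closed to 20 mm, and at about ee_z+23 fully open. The stub is unmoved. I'll use the camera-based height and go lower by feel.

>>> {"op": "servo_tool", "data": {
  "targets": [
    [0,0,0,0],
    [0,0,0,0],
    [0,0,0,0]
  ],
  "fingers": 60
}}

```text
time_s: 4.45
ee_pos: [0.5511, 0.1436, 0.0651]
ee_rot: [-0.0, 0.68, 0.733, -0.001]
force: [0.3, -0.4, -0.7]
grip_width: 0.0598
grip_force: 0.0
```

>>> {"op": "servo_tool", "data": {
  "targets": [
    [0,0,30,0],
    [0,0,25,0],
    [0,0,10,0],
    [0,0,0,0],
    [0,0,0,0]
  ]
}}

```text
time_s: 4.95
ee_pos: [0.5523, 0.1442, 0.0015]
ee_rot: [0.0, 0.68, 0.734, 0.0]
force: [-0.4, 0.0, -0.2]
grip_width: 0.0601
grip_force: 0.0
```

```bash
python3 go.py 552 145 -6 94.4
```

```text
t 4.95 p [552.3 144.2   1.5] yaw 94.37 tilt [0.8 0.3] F [-0.4  0.  -0.2] M [-0.04 -0.01  0.01] w 60.1 0.0
[[0.8, -0.2, 7.5, -0.001]]
```

>>> {"op": "servo_tool", "data": {
  "targets": [
    [0,0,3,0],
    [0,0,3,0],
    [0,0,0,0]
  ]
}}

```text
time_s: 5.25
ee_pos: [0.5519, 0.1438, -0.0048]
ee_rot: [0.0, 0.68, 0.733, 0.0]
force: [0.0, 0.2, 0.3]
grip_width: 0.0602
grip_force: 0.0
```

>>> {"op": "servo_tool", "data": {
  "targets": [
    [0,0,0,0],
    [0,0,0,0],
    [0,0,0,0],
    [0,0,0,0],
    [0,0,0,0]
  ],
  "fingers": 20,
  "squeeze": 90
}}

```text
time_s: 5.75
ee_pos: [0.5522, 0.144, -0.0045]
ee_rot: [0.0, 0.68, 0.733, 0.0]
force: [-0.9, -0.7, 5.9]
grip_width: 0.0286
grip_force: 89.8
```

```bash
python3 go.py
cat > tip.py <<'E'
import sys; from h import *
x,y,z0,z1=map(float,sys.argv[1:5])
for n in ('side',):
    p,w=cam(n); w=w*1000
    m=(abs(w[...,0]-x)<45)&(abs(w[...,1]-y)<20)&(w[...,2]>z0)&(w[...,2]<z1)
    for v in np.unique(np.nonzero(m)[0]):
        u=np.nonzero(m[v])[0]
        if v%3==0: print(v,u.min(),u.max(),w[v,u.min()].round(0),w[v,u.max()].round(0))
E
python3 tip.py 552 148 6 60
```

```text
t 5.75 p [552.2 144.   -4.5] yaw 94.35 tilt [0.9 0. ] F [-0.9 -0.7  5.9] M [-0.08  0.2   0.  ] w 28.6 89.81409072875977
267 265 299 [586. 145.  59.] [520. 131.  56.]
270 266 298 [583. 151.  58.] [520. 144.  60.]
273 258 298 [597. 162.  58.] [519. 151.  59.]
276 267 303 [579. 161.  52.] [509. 153.  55.]
279 268 295 [579. 154.  36.] [525. 153.  43.]
282 268 295 [579. 156.  29.] [525. 153.  35.]
285 268 295 [579. 155.  19.] [525. 149.  23.]
288 271 294 [572. 160.  17.] [526. 152.  16.]
291 289 291 [536. 156.  10.] [532. 158.  13.]
```

Gripped: width 28.6 mm, force 90 N. I'll lift and carry it to above the magazine's front.

>>> {"op": "servo_tool", "data": {
  "targets": [
    [0,0,-10,0],
    [0,0,-30,0],
    [0,0,-40,0],
    [0,0,-40,0],
    [0,0,-30,0],
    [0,0,0,0]
  ]
}}

```text
time_s: 6.4
ee_pos: [0.5547, 0.1452, 0.1499]
ee_rot: [0.003, 0.68, 0.733, 0.004]
force: [1.3, 0.4, -1.2]
grip_width: 0.0283
grip_force: 89.1
```

```bash
python3 go.py 526 -80.7 146 0.1 13
```

```text
t 6.4 p [554.7 145.2 149.9] yaw 94.36 tilt [8.9 2.1] F [ 1.3  0.4 -1.2] M [ 0.   -0.08  0.01] w 28.3 89.09658193588257
[[-17.2, -3.5, 0.3, 0.127], [-17.5, -1.3, 0.3, 0.127], [-17.5, 0.9, 0.3, 0.127], [-17.2, 3.1, 0.3, 0.127], [-16.7, 5.2, 0.3, 0.127], [-15.9, 7.3, 0.3, 0.127], [-14.9, 9.3, 0.3, 0.127], [-13.6, 11.1, 0.3, 0.127], [-12.1, 12.7, 0.3, 0.127], [-10.4, 14.1, 0.3, 0.127], [-8.5, 15.3, 0.3, 0.127], [-6.5, 16.3, 0.3, 0.127], [-4.4, 17.0, 0.3, 0.127]]
```

>>> {"op": "servo_tool", "data": {
  "targets": [
    [-17,-3.5,0,0.127],
    [-17.5,-1,0,0.127],
    [-17.5,1,0,0.127],
    [-17,3,0,0.127],
    [-17,5,0,0.127],
    [-16,7,0,0.127],
    [-15,9,0,0.127]
  ]
}}

```text
time_s: 7.1
ee_pos: [0.5343, 0.0217, 0.1436]
ee_rot: [-0.0, 0.93, 0.368, -0.001]
force: [1.0, -0.2, -1.7]
grip_width: 0.0284
grip_force: 88.9
```

>>> {"op": "servo_tool", "data": {
  "targets": [
    [-13.5,11,0,0.127],
    [-12,13,0,0.127],
    [-10,14,0,0.127],
    [-8.5,15,0,0.127],
    [-6.5,16,0,0.127],
    [-4.5,17,0,0.127],
    [0,0,0,0],
    [0,0,0,0]
  ]
}}

```text
time_s: 7.9
ee_pos: [0.5216, -0.0803, 0.1441]
ee_rot: [-0.0, 1.0, -0.001, -0.001]
force: [0.3, 0.2, -1.6]
grip_width: 0.0286
grip_force: 89.0
```

```bash
python3 go.py 526 -80.7 146 0.1 1
python3 - <<'E'
from h import *
a,wa=cam('side'); b,wb=cam('top'); np.savez('h3.npz',a=a,wa=wa,b=b,wb=wb)
save('c4.png',np.hstack([cv2.resize(a[120:240,225:345],(400,400),interpolation=cv2.INTER_CUBIC),cv2.resize(b[140:260,270:390],(400,400),interpolation=cv2.INTER_CUBIC)]))
E
```

```text
t 7.9 p [521.6 -80.3 144.1] yaw -0.11 tilt [-1.6  0.8] F [ 0.3  0.2 -1.6] M [ 0.07  0.   -0.02] w 28.6 88.97352933883667
[[4.4, 0.4, -1.9, -0.004]]
```

View pics/c4.png

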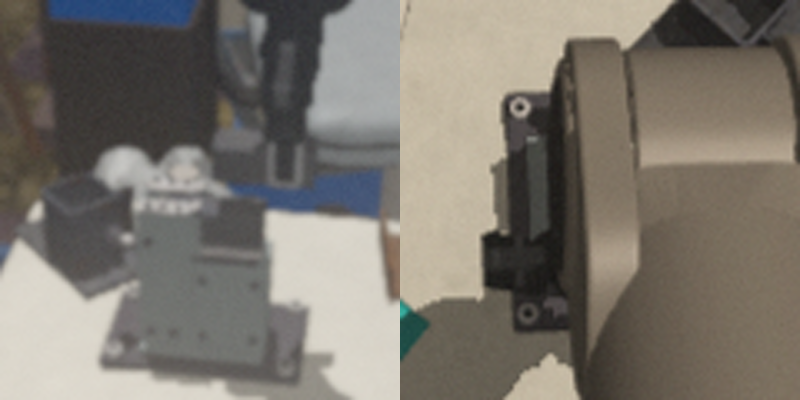

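The side crop shows the held stub at about (270,160), in front of and above the loaded stub at (235,225). The lips are at (180,195). I'll measure the clearances from depth.

Run:
```python
from h import *
f=np.load('h3.npz'); w=f['wa']*1000; a=f['a']
for v in range(156,226,3):
    r=[(u,*w[v,u].round(0)) for u in range(272,325,3) if np.isfinite(w[v,u,0]) and -110<w[v,u,1]<-30 and 480<w[v,u,0]<660]
    print(v,' '.join(f"{u}:{x:.0f},{y:.0f},{z:.0f}" for u,x,y,z in r))
```

```text
156 
159 290:571,-85,178 293:564,-88,177 296:557,-89,177 299:550,-88,178 302:543,-88,179 308:525,-35,210 311:519,-36,210
162 290:569,-70,179 293:562,-74,177 296:556,-76,177 299:549,-74,179 302:542,-77,178 305:531,-31,204 308:524,-32,204 311:518,-33,204 314:512,-31,206 317:508,-79,179
165 290:568,-65,175 293:561,-63,176 296:554,-65,176 299:547,-64,177 302:541,-64,177 305:533,-56,182 308:526,-49,187 311:519,-49,188 314:513,-58,183 317:507,-65,180
168 290:567,-63,168 293:561,-66,166 296:554,-62,169 299:547,-61,170 302:540,-62,170 305:533,-58,174 308:525,-49,180 311:519,-50,180 314:513,-56,177 317:507,-64,173
171 290:568,-65,158 293:560,-61,162 296:554,-64,161 299:547,-65,161 302:540,-65,161 305:533,-56,167 308:525,-51,171 311:519,-50,172 314:512,-56,169 317:506,-61,167
174 272:615,-91,130 275:608,-95,128 278:601,-98,127 281:594,-97,129 290:567,-61,153 293:561,-64,152 296:554,-64,153 299:547,-63,154 302:540,-63,154 305:532,-56,160 308:525,-52,163 311:518,-50,165 314:512,-57,161 317:506,-65,157
177 272:614,-88,124 275:606,-85,126 278:599,-85,127 281:592,-86,127 284:585,-87,127
180 272:611
[... 2533 characters left out ...]
293:558,-57,27 296:551,-60,26 299:544,-59,27 302:536,-60,28 305:532,-87,7 308:524,-90,6 311:516,-89,8 314:509,-90,8 317:502,-101,0 320:494,-103,-1 323:487,-102,1
222 272:611,-56,13 275:603,-58,12 278:596,-56,14 281:588,-56,15 284:580,-56,16 287:573,-59,14 290:565,-57,17 293:558,-59,16 296:551,-57,19 299:543,-55,22 302:536,-56,21 305:530,-75,7 308:523,-75,8 311:515,-79,6 314:508,-79,7 317:501,-91,-1 320:493,-92,-1 323:486,-91,0
225 272:609,-45,11 275:601,-47,11 278:594,-47,12 281:587,-49,11 284:580,-51,10 287:572,-51,12 290:565,-52,12 293:557,-53,12 296:550,-51,14 299:543,-57,11 302:536,-58,11 305:528,-60,10 308:521,-66,6 311:514,-64,8 314:507,-65,9 317:500,-78,-1 320:492,-77,1 323:485,-80,-1
```

Run:
```python
from h import *
w=np.load('h3.npz')['wa']*1000
def face(v0,v1,u0,u1):
    q=w[v0:v1,u0:u1].reshape(-1,3); q=q[np.isfinite(q[:,0])&(abs(q[:,1]+63)<6)]
    k=np.polyfit(q[:,0]-550,q[:,1],1); print(len(q),q.mean(0).round(2),'y@550',k[1].round(2),'deg',np.rad2deg(k[0]).round(2))
face(166,175,289,304); face(187,196,287,303)
face(190,222,270,281)
face(203,221,287,303)
```

```text
135 [553.74 -63.22 163.55] y@550 -63.22 deg -0.02
143 [556.44 -63.1  106.17] y@550 -63.02 deg -0.73
260 [602.55 -58.39  63.27] y@550 -59.14 deg 0.82
238 [555.06 -58.56  48.83] y@550 -58.59 deg 0.34
```

Seen by one camera, the held stub is centred on the chamber to within 0.3 mm, and its bottom is at ee_z+4. Now I'll press down slowly.

>>> {"op": "servo_tool", "data": {
  "targets": [
    [3,0,8,-0.003],
    [0,0,7,0],
    [0,0,4,0],
    [0,0,2,0],
    [0,0,2,0],
    [0,0,2,0],
    [0,0,2,0]
  ],
  "squeeze": 110
}}

```text
time_s: 8.7
ee_pos: [0.5254, -0.081, 0.1186]
ee_rot: [0.0, 1.0, -0.001, 0.0]
force: [-2.5, 0.4, 4.6]
grip_width: 0.0279
grip_force: 112.9
```

>>> {"op": "servo_tool", "data": {
  "targets": [
    [0,0,2.5,0],
    [0,0,2.5,0],
    [0,0,2.5,0]
  ]
}}

```text
time_s: 9.0
ee_pos: [0.5254, -0.081, 0.1114]
ee_rot: [0.0, 1.0, -0.001, 0.0]
force: [-3.0, -0.5, 5.6]
grip_width: 0.0281
grip_force: 113.1
```

```bash
python3 go.py 525 -80.5 87 0.1 8; python3 tip.py 550 -64 100 170
```

```text
t 9.0 p [525.4 -81.  111.4] yaw -0.07 tilt [ 0.3 -0.4] F [-3.  -0.5  5.6] M [ 0.07  0.64 -0.01] w 28.1 113.07660698890686
[[-0.0, -0.1, 3.1, -0.0], [-0.0, -0.1, 3.1, -0.0], [-0.0, -0.1, 3.1, -0.0], [-0.0, -0.1, 3.1, -0.0], [-0.0, -0.1, 3.1, -0.0], [-0.0, -0.1, 3.1, -0.0], [-0.0, -0.1, 3.1, -0.0], [-0.0, -0.1, 3.1, -0.0]]
174 287 315 [576. -74. 144.] [512. -84. 145.]
177 286 316 [577. -63. 143.] [508. -72. 144.]
180 284 316 [582. -68. 131.] [508. -64. 141.]
183 278 316 [595. -59. 127.] [507. -64. 133.]
186 278 316 [594. -57. 121.] [507. -65. 124.]
189 278 302 [595. -57. 112.] [539. -64. 113.]
192 278 302 [595. -59. 102.] [539. -65. 104.]
```

>>> {"op": "servo_tool", "data": {
  "targets": [
    [0,0,3,0],
    [0,0,3,0],
    [0,0,3,0],
    [0,0,3,0],
    [0,0,3,0],
    [0,0,3,0],
    [0,0,3,0]
  ]
}}

```text
time_s: 9.75
ee_pos: [0.5254, -0.081, 0.0906]
ee_rot: [0.0, 1.0, -0.001, 0.0]
force: [-4.9, 1.2, 8.7]
grip_width: 0.0279
grip_force: 113.3
```

>>> {"op": "servo_tool", "data": {
  "targets": [
    [0,0,2,0],
    [0,0,1.5,0],
    [0,0,0,0],
    [0,0,0,0]
  ]
}}

```text
time_s: 10.15
ee_pos: [0.5254, -0.081, 0.0869]
ee_rot: [0.0, 1.0, -0.001, 0.0]
force: [-3.6, -0.1, 5.8]
grip_width: 0.0282
grip_force: 113.3
```

```bash
python3 go.py 525 -80.5 87 0.1; python3 tip.py 550 -64 85 150
```

```text
t 10.15 p [525.4 -81.   86.9] yaw -0.07 tilt [ 0.3 -0.3] F [-3.6 -0.1  5.8] M [0.11 0.55 0.08] w 28.2 113.29414129257202
[[-0.4, -0.5, -0.1, -0.003]]
180 284 313 [582. -68. 131.] [514. -58. 144.]
183 278 316 [594. -57. 129.] [508. -81. 122.]
186 278 316 [595. -60. 118.] [507. -71. 120.]
189 280 315 [590. -57. 113.] [509. -64. 116.]
192 278 315 [595. -59. 102.] [508. -64. 108.]
195 279 315 [592. -56.  95.] [508. -65.  98.]
198 279 302 [593. -58.  86.] [538. -65.  87.]
```

>>> {"op": "servo_tool", "data": {
  "targets": [
    [2,-0.4,0,0],
    [3,0,0,0],
    [3,0,0,0],
    [3,0,0,0]
  ]
}}

```text
time_s: 10.6
ee_pos: [0.5352, -0.0809, 0.0866]
ee_rot: [0.0, 1.0, -0.001, -0.001]
force: [-5.0, -0.6, 6.6]
grip_width: 0.0275
grip_force: 113.3
```

>>> {"op": "servo_tool", "data": {
  "targets": [
    [3,0,0,0],
    [3,0,0,0]
  ]
}}

```text
time_s: 10.8
ee_pos: [0.5411, -0.0809, 0.0865]
ee_rot: [0.0, 1.0, -0.001, -0.001]
force: [-5.3, 0.4, 6.7]
grip_width: 0.0281
grip_force: 113.3
```

>>> {"op": "servo_tool", "data": {
  "targets": [
    [3,0,0,0],
    [3,0,0,0],
    [3,0,0,0]
  ]
}}

```text
time_s: 11.1
ee_pos: [0.5501, -0.0809, 0.0865]
ee_rot: [0.0, 1.0, -0.001, -0.001]
force: [-5.0, -0.6, 5.9]
grip_width: 0.0281
grip_force: 113.3
```

>>> {"op": "servo_tool", "data": {
  "targets": [
    [2,0,0,0],
    [2,0,0,0],
    [1.5,0,0,0]
  ]
}}

```text
time_s: 11.4
ee_pos: [0.5557, -0.0809, 0.0865]
ee_rot: [0.0, 1.0, -0.001, -0.001]
force: [-5.2, -0.2, 6.4]
grip_width: 0.0279
grip_force: 113.3
```

>>> {"op": "servo_tool", "data": {
  "targets": [
    [1,0,0,0],
    [1,0,0,0]
  ]
}}

```text
time_s: 11.6
ee_pos: [0.5575, -0.0809, 0.0865]
ee_rot: [0.0, 1.0, -0.001, -0.001]
force: [-4.9, 1.0, 6.8]
grip_width: 0.0277
grip_force: 113.3
```

>>> {"op": "servo_tool", "data": {
  "targets": [
    [1,0,0,0],
    [1,0,0,0]
  ]
}}

```text
time_s: 11.8
ee_pos: [0.5578, -0.0809, 0.0863]
ee_rot: [0.0, 1.0, -0.001, -0.003]
force: [-10.7, 0.7, 10.2]
grip_width: 0.0282
grip_force: 113.9
```

>>> {"op": "servo_tool", "data": {
  "targets": [
    [0.4,0,0,0],
    [0,0,0,0]
  ]
}}

```text
time_s: 12.0
ee_pos: [0.5578, -0.0809, 0.0863]
ee_rot: [0.0, 1.0, -0.001, -0.004]
force: [-9.9, -0.2, 9.6]
grip_width: 0.0277
grip_force: 113.9
```

```bash
python3 go.py
python3 - <<'E'
from h import *
p,w=cam('side'); w=w*1000; np.savez('h4.npz',a=p,wa=w/1000)
for v in range(178,206,2):
    r=[(u,*w[v,u].round(0)) for u in range(278,312,2) if np.isfinite(w[v,u,0]) and -110<w[v,u,1]<-30 and 480<w[v,u,0]<660]
    print(v,' '.join(f"{u}:{x:.0f},{y:.0f},{z:.0f}" for u,x,y,z in r))
save('c5.png',cv2.resize(p[150:230,255:335],(600,600),interpolation=cv2.INTER_CUBIC))
E
```

```text
t 12.0 p [557.8 -80.9  86.3] yaw -0.09 tilt [-7.3 -0.5] F [-9.9 -0.2  9.6] M [0.07 1.81 0.06] w 27.7 113.92852306365967
178 278:601,-95,118 280:594,-85,125 282:590,-88,124 284:586,-95,120 298:548,-53,149 300:548,-94,124
180 278:599,-84,119 280:594,-84,120 282:590,-85,120 284:582,-70,130 290:563,-36,153 292:559,-36,153 294:554,-36,154 298:547,-51,145 300:548,-94,118
182 278:595,-61,129 280:591,-66,126 282:586,-62,129 284:581,-64,128 286:572,-34,148 290:563,-35,148 292:559,-35,149 294:554,-32,152 296:549,-31,152 298:545,-35,150 300:546,-83,119 302:542,-84,119
184 278:595,-58,125 280:589,-56,127 282:587,-68,119 284:582,-68,120 286:578,-71,119 288:568,-37,141 290:563,-35,143 292:558,-34,144 294:554,-36,144 296:550,-35,144 298:548,-58,130 300:545,-74,120 302:540,-75,119
186 278:595,-58,120 280:590,-57,121 282:585,-58,120 284:580,-58,121 286:577,-64,118 288:572,-63,118 290:566,-53,126 292:561,-52,127 294:556,-52,127 296:552,-54,126 298:548,-58,124 300:544,-65,120 302:539,-66,120
188 278:595,-60,113 280:589,-55,116 282:585,-57,116 284:580,-57,116 286:576,-62,114 288:572,-64,112 290:565,-51,
[... 1168 characters left out ...]
98:548,-62,88 300:543,-60,89 302:538,-62,89 304:534,-71,83
200 278:595,-59,79 280:590,-56,82 282:585,-57,81 284:581,-59,81 286:575,-56,84 288:571,-60,81 290:566,-56,84 292:561,-59,82 294:557,-60,83 296:552,-60,83 298:547,-59,84 300:542,-60,84 302:538,-59,86 304:533,-60,85
202 278:595,-57,74 280:590,-58,75 282:586,-60,73 284:581,-58,76 286:576,-59,75 288:570,-55,79 290:566,-60,76 292:561,-58,77 294:556,-57,79 296:552,-59,78 298:547,-59,78 300:542,-57,80 302:537,-56,81 304:533,-60,79
204 278:595,-58,68 280:590,-56,70 282:585,-58,69 284:580,-57,71 286:575,-55,72 288:571,-59,70 290:566,-58,71 292:561,-59,71 294:556,-56,73 296:551,-54,76 298:547,-57,74 300:542,-59,73 302:537,-58,75 304:532,-58,75
```

View pics/c5.png

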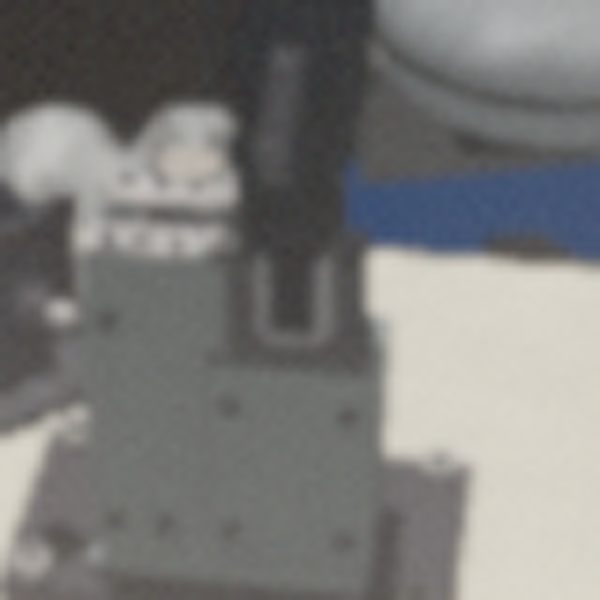

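The side crop shows the stub under the lips at crop (240–360, 250–340), with its rear end at x≈541. That puts its front near magazine x≈33.5, which fits the stop plate. I'll raise the push to about a kilo.

>>> {"op": "servo_tool", "data": {
  "targets": [
    [0.7,0,0,0],
    [0,0,0,0]
  ]
}}

```text
time_s: 12.25
ee_pos: [0.5578, -0.0809, 0.0862]
ee_rot: [0.0, 1.0, -0.001, -0.004]
force: [-11.2, 0.5, 10.8]
grip_width: 0.0277
grip_force: 114.1
```

>>> {"op": "servo_tool", "data": {
  "targets": [
    [0.5,0,0,0],
    [0,0,0,0]
  ]
}}

```text
time_s: 12.45
ee_pos: [0.5577, -0.0809, 0.0861]
ee_rot: [0.0, 1.0, -0.001, -0.005]
force: [-12.1, 0.5, 11.2]
grip_width: 0.0279
grip_force: 114.2
```

>>> {"op": "servo_tool", "data": {
  "targets": [
    [0,0,-1,0],
    [0.5,0,-0.7,0],
    [0,0,0,0],
    [0,0,0,0]
  ]
}}

```text
time_s: 12.85
ee_pos: [0.5578, -0.081, 0.0864]
ee_rot: [0.0, 1.0, -0.001, -0.005]
force: [-10.2, -0.4, 3.3]
grip_width: 0.0279
grip_force: 112.9
```

>>> {"op": "servo_tool", "data": {
  "targets": [
    [0.8,0,0,0],
    [0,0,0,0],
    [0,0,0,0]
  ]
}}

```text
time_s: 13.15
ee_pos: [0.5577, -0.081, 0.0863]
ee_rot: [0.0, 1.0, -0.001, -0.006]
force: [-11.5, 0.4, 4.8]
grip_width: 0.0279
grip_force: 113.2
```

```bash
python3 go.py
```

```text
t 13.15 p [557.7 -81.   86.3] yaw -0.07 tilt [-12.6  -0.5] F [-11.5   0.4   4.8] M [0.08 2.15 0.1 ] w 27.9 113.17878842353821
```

>>> {"op": "servo_tool", "data": {
  "targets": [
    [0.8,0,0,0],
    [0.4,0,0,0],
    [0,0,0,0],
    [0,0,0,0]
  ]
}}

```text
time_s: 13.55
ee_pos: [0.5577, -0.081, 0.0863]
ee_rot: [0.0, 1.0, -0.001, -0.008]
force: [-15.4, 0.7, 9.1]
grip_width: 0.0281
grip_force: 113.6
```

>>> {"op": "servo_tool", "data": {
  "targets": [
    [-2,0,-0.3,0],
    [-2,0,-0.3,0],
    [0,0,0,0]
  ]
}}

```text
time_s: 13.85
ee_pos: [0.5578, -0.0809, 0.0877]
ee_rot: [0.0, 1.0, -0.001, -0.003]
force: [-7.3, 0.1, 3.1]
grip_width: 0.0276
grip_force: 112.9
```

```bash
python3 go.py
```

```text
t 13.85 p [557.8 -80.9  87.7] yaw -0.08 tilt [-6.1 -0.5] F [-7.3  0.1  3.1] M [-0.06  1.27  0.06] w 27.6 112.94600486755371
```

>>> {"op": "servo_tool", "data": {
  "targets": [
    [-0.8,0,-0.5,0],
    [0,0,-0.5,0],
    [0,0,-0.5,0],
    [0,0,0,0]
  ]
}}

```text
time_s: 14.25
ee_pos: [0.5579, -0.0809, 0.0896]
ee_rot: [0.0, 1.0, -0.001, -0.002]
force: [-6.1, -0.4, 3.5]
grip_width: 0.0279
grip_force: 113.0
```

>>> {"op": "servo_tool", "data": {
  "targets": [
    [0,0,-0.5,0],
    [0,0,0,0]
  ]
}}

```text
time_s: 14.45
ee_pos: [0.5579, -0.0809, 0.0898]
ee_rot: [0.0, 1.0, -0.001, -0.002]
force: [-5.2, -0.3, 2.0]
grip_width: 0.0279
grip_force: 112.8
```

```bash
python3 go.py
```

```text
t 14.45 p [557.9 -80.9  89.8] yaw -0.08 tilt [-4.7 -0.4] F [-5.2 -0.3  2. ] M [-0.02  1.14  0.01] w 27.9 112.83959627151489
```

>>> {"op": "servo_tool", "data": {
  "targets": [
    [1,0,-0.2,0],
    [1,0,0,0],
    [0,0,0,0]
  ]
}}

```text
time_s: 14.75
ee_pos: [0.5578, -0.0809, 0.0898]
ee_rot: [0.0, 1.0, -0.001, -0.005]
force: [-10.5, -0.0, 6.1]
grip_width: 0.0277
grip_force: 113.4
```

>>> {"op": "servo_tool", "data": {
  "targets": [
    [0,0,0,0],
    [0,0,0,0],
    [0,0,0,0]
  ],
  "fingers": 50
}}

```text
time_s: 15.05
ee_pos: [0.5634, -0.0806, 0.091]
ee_rot: [0.0, 1.0, -0.001, 0.001]
force: [-0.4, 0.3, 0.3]
grip_width: 0.0502
grip_force: 0.0
```

```bash
python3 go.py; python3 tip.py 560 -64 85 150
```

```text
t 15.05 p [563.4 -80.6  91. ] yaw -0.06 tilt [ 2.5 -0.1] F [-0.4  0.3  0.3] M [-0.01 -0.06 -0.02] w 50.2 0.0
177 277 277 [601. -83. 128.] [601. -83. 128.]
180 275 298 [605. -76. 124.] [551. -82. 125.]
183 274 302 [604. -58. 127.] [540. -73. 124.]
186 274 302 [604. -57. 119.] [539. -66. 120.]
189 274 301 [604. -59. 109.] [541. -64. 113.]
192 274 303 [604. -54. 104.] [538. -81.  93.]
195 274 302 [605. -58.  93.] [539. -66.  95.]
198 276 302 [600. -57.  86.] [539. -66.  86.]
```

Released: the stub's top is at 124 mm under the lips and nothing is touching it. I'll retract and check before fetching stub B.

>>> {"op": "servo_tool", "data": {
  "targets": [
    [0,0,-15,0],
    [0,0,-30,0],
    [0,0,-30,0],
    [0,0,0,0]
  ],
  "fingers": 60
}}

```text
time_s: 15.5
ee_pos: [0.566, -0.0808, 0.1703]
ee_rot: [0.001, 1.0, -0.001, 0.005]
force: [0.3, -0.3, 0.2]
grip_width: 0.0597
grip_force: 0.0
```

```bash
python3 go.py 434 145.5 130 93 16
python3 - <<'E'
from h import *
p,w=cam('side'); w=w*1000
for v in range(180,200,3):
    r=[(u,*w[v,u].round(0)) for u in range(278,310,2) if np.isfinite(w[v,u,0]) and -110<w[v,u,1]<-30 and 480<w[v,u,0]<660]
    print(v,' '.join(f"{u}:{x:.0f},{y:.0f},{z:.0f}" for u,x,y,z in r))
q=w[186:197,285:302].reshape(-1,3); q=q[np.isfinite(q[:,0])&(abs(q[:,1]+63)<6)]
k=np.polyfit(q[:,0]-560,q[:,1],1); print(k, np.rad2deg(k[0]))
E
```

```text
t 15.5 p [566.  -80.8 170.3] yaw -0.07 tilt [10.1 -1. ] F [ 0.3 -0.3  0.2] M [ 0.   -0.02  0.01] w 59.7 0.0
[[-8.3, -14.1, 2.5, -0.102], [-6.8, -14.9, 2.5, -0.102], [-5.3, -15.5, 2.5, -0.102], [-3.7, -16.0, 2.5, -0.102], [-2.0, -16.2, 2.5, -0.102], [-0.4, -16.4, 2.5, -0.102], [1.3, -16.3, 2.5, -0.102], [3.0, -16.1, 2.5, -0.102], [4.6, -15.7, 2.5, -0.102], [6.1, -15.2, 2.5, -0.102], [7.6, -14.5, 2.5, -0.102], [9.1, -13.6, 2.5, -0.102], [10.4, -12.6, 2.5, -0.102], [11.6, -11.5, 2.5, -0.102], [12.7, -10.3, 2.5, -0.102], [13.7, -8.9, 2.5, -0.102]]
180 278:598,-77,124 280:593,-77,124 282:589,-79,124 284:582,-70,130 286:579,-79,124 288:574,-80,124 290:570,-82,123 292:565,-84,123 294:560,-83,124 296:556,-85,123 298:551,-83,125 300:547,-85,124 302:542,-86,123
183 278:595,-59,127 280:590,-59,128 282:585,-59,128 284:582,-65,125 286:577,-67,124 288:573,-70,123 290:568,-69,123 292:564,-74,121 294:559,-71,123 296:554,-71,124 298:550,-73,123 300:545,-73,123 302:540,-73,124
186 278:595,-58,119 280:590,-58,120 282:585,-57,121 284:580,-57,122 286:576,-62,119 288:572,-63,118 290:567,-65,118 292:562,-6
[... 333 characters left out ...]
282:585,-58,104 284:580,-56,105 286:576,-62,102 288:572,-64,101 290:567,-64,101 292:562,-65,102 294:557,-63,103 296:553,-62,104 298:548,-64,103 300:543,-63,105 302:540,-75,97 304:537,-97,83 306:532,-96,84
195 278:595,-60,93 280:590,-59,94 282:585,-59,95 284:580,-55,98 286:577,-63,93 288:572,-65,92 290:567,-64,93 292:562,-65,93 294:558,-65,94 296:553,-63,95 298:548,-67,93 300:543,-64,95 302:539,-67,94 304:536,-83,84 306:532,-98,73
198 278:595,-57,86 280:591,-61,84 282:586,-62,84 284:581,-62,84 286:576,-62,85 288:571,-62,85 290:567,-63,85 292:562,-60,88 294:557,-64,85 296:552,-63,87 298:548,-63,87 300:543,-63,88 302:538,-64,88 304:534,-69,85
[-1.67061422e-02 -6.36312477e+01] -0.957191438078162
```

Stub 1 is home: level at 124 mm, rear end at x≈540.5, unchanged since the push. Now stub B.

>>> {"op": "servo_tool", "data": {
  "targets": [
    [-8.5,-14,0,-0.102],
    [-7,-15,0,-0.102],
    [-5,-15.5,0,-0.102],
    [-3.5,-16,0,-0.102],
    [-2,-16,0,-0.102],
    [-0.5,-16.5,5,-0.102],
    [1.5,-16.5,5,-0.102],
    [3,-16,5,-0.102]
  ]
}}

```text
time_s: 16.35
ee_pos: [0.4949, 0.0331, 0.1492]
ee_rot: [-0.0, 0.917, 0.398, -0.001]
force: [-0.2, -0.4, -1.4]
grip_width: 0.0603
grip_force: 0.0
```

>>> {"op": "servo_tool", "data": {
  "targets": [
    [4.5,-15.5,5,-0.102],
    [6,-15,5,-0.102],
    [7.5,-14.5,5,-0.102],
    [9,-13.5,5,-0.102],
    [10.5,-12.5,5,-0.102],
    [11.5,-11.5,0,-0.102],
    [12.5,-10.5,0,-0.102],
    [13.5,-9,0,-0.102]
  ]
}}

```text
time_s: 17.15
ee_pos: [0.4282, 0.1445, 0.1245]
ee_rot: [-0.001, 0.684, 0.73, -0.001]
force: [0.6, -0.9, 0.1]
grip_width: 0.0602
grip_force: 0.0
```

>>> {"op": "servo_tool", "data": {
  "targets": [
    [0,0,25,0],
    [0,0,25,0],
    [0,0,0,0]
  ]
}}

```text
time_s: 17.45
ee_pos: [0.4259, 0.143, 0.0723]
ee_rot: [-0.002, 0.685, 0.728, -0.003]
force: [0.3, -0.7, 0.5]
grip_width: 0.06
grip_force: 0.0
```

```bash
python3 go.py 434 145.5 -4.5 93
```

```text
t 17.45 p [425.9 143.   72.3] yaw 93.48 tilt [-7.6 -1.9] F [ 0.3 -0.7  0.5] M [-0.07  0.02 -0.01] w 60.0 0.0
[[2.0, 8.2, 76.8, 0.008]]
```

>>> {"op": "servo_tool", "data": {
  "targets": [
    [1.5,6,10,0.008],
    [0,0,10,0],
    [0,0,0,0],
    [0,0,0,0]
  ]
}}

```text
time_s: 17.85
ee_pos: [0.4353, 0.146, 0.0556]
ee_rot: [0.0, 0.688, 0.725, 0.0]
force: [0.5, -0.7, -1.1]
grip_width: 0.0599
grip_force: 0.0
```

```bash
python3 go.py 434 145.5 -4.5 93
```

```text
t 17.85 p [435.3 146.   55.6] yaw 92.98 tilt [0. 0.] F [ 0.5 -0.7 -1.1] M [-0.05 -0.04  0.01] w 59.9 0.0
[[-0.5, -1.3, 60.1, -0.0]]
```

>>> {"op": "servo_tool", "data": {
  "targets": [
    [0,-1,25,0],
    [0,0,20,0],
    [0,0,10,0],
    [0,0,4,0],
    [0,0,0,0],
    [0,0,0,0]
  ]
}}

```text
time_s: 18.45
ee_pos: [0.4349, 0.1462, -0.0028]
ee_rot: [0.0, 0.688, 0.725, 0.001]
force: [0.1, 0.4, 0.1]
grip_width: 0.0603
grip_force: 0.0
```

>>> {"op": "servo_tool", "data": {
  "targets": [
    [0,0,0,0],
    [0,0,0,0],
    [0,0,0,0],
    [0,0,0,0],
    [0,0,0,0]
  ],
  "fingers": 20,
  "squeeze": 110
}}

```text
time_s: 18.95
ee_pos: [0.4346, 0.146, -0.0025]
ee_rot: [0.001, 0.688, 0.725, 0.0]
force: [-1.6, -0.5, 6.6]
grip_width: 0.0278
grip_force: 108.6
```

```bash
python3 go.py
```

```text
t 18.95 p [434.6 146.   -2.5] yaw 92.99 tilt [ 1.  -0.5] F [-1.6 -0.5  6.6] M [-0.14  0.44  0.05] w 27.8 108.6076033115387
```

>>> {"op": "servo_tool", "data": {
  "targets": [
    [0,0,-10,0],
    [0,0,-30,0],
    [0,0,-40,0],
    [0,0,-40,0],
    [0,0,-30,0],
    [0,0,0,0],
    [0,0,0,0]
  ]
}}

```text
time_s: 19.65
ee_pos: [0.434, 0.1457, 0.1468]
ee_rot: [0.001, 0.689, 0.725, 0.0]
force: [-0.0, 0.4, -2.9]
grip_width: 0.0277
grip_force: 108.9
```

```bash
python3 go.py 523 -80.8 149 0.0 13
```

```text
t 19.65 p [434.  145.7 146.8] yaw 92.98 tilt [ 1.  -0.5] F [-0.   0.4 -2.9] M [ 0.01  0.07 -0.  ] w 27.7 108.89929533004761
[[-17.8, 5.9, -0.2, 0.125], [-16.9, 8.1, -0.2, 0.125], [-15.7, 10.1, -0.2, 0.125], [-14.4, 12.0, -0.2, 0.125], [-12.7, 13.7, -0.2, 0.125], [-10.9, 15.2, -0.2, 0.125], [-9.0, 16.4, -0.2, 0.125], [-6.8, 17.4, -0.2, 0.125], [-4.6, 18.1, -0.2, 0.125], [-2.3, 18.6, -0.2, 0.125], [-0.0, 18.7, -0.2, 0.125], [2.3, 18.6, -0.2, 0.125], [4.6, 18.1, -0.2, 0.125]]
```

>>> {"op": "servo_tool", "data": {
  "targets": [
    [-18,6,0,0.125],
    [-17,8,0,0.125],
    [-15.5,10,0,0.125],
    [-14.5,12,0,0.125],
    [-12.5,13.5,0,0.125],
    [-11,15,0,0.125],
    [-9,16.5,0,0.125]
  ]
}}

```text
time_s: 20.35
ee_pos: [0.4799, 0.0232, 0.1442]
ee_rot: [-0.001, 0.932, 0.363, -0.002]
force: [-0.2, 0.0, -0.7]
grip_width: 0.0281
grip_force: 108.8
```

>>> {"op": "servo_tool", "data": {
  "targets": [
    [-7,17.5,0,0.125],
    [-4.5,18,0,0.125],
    [-2.5,18.5,0,0.125],
    [0,18.5,0,0.125],
    [2,18.5,0,0.125],
    [4,18,0,0.123],
    [0,0,0,0],
    [0,0,0,0]
  ]
}}

```text
time_s: 21.15
ee_pos: [0.5197, -0.0798, 0.1447]
ee_rot: [-0.0, 1.0, 0.001, -0.002]
force: [-0.5, 0.1, -1.2]
grip_width: 0.028
grip_force: 108.8
```

```bash
python3 go.py 523 -80.8 146 0.0 1
python3 - <<'E'
from h import *
p,w=cam('side'); w=w*1000
for v in range(152,184,2):
    r=[(u,*w[v,u].round(0)) for u in range(284,324,3) if np.isfinite(w[v,u,0]) and -110<w[v,u,1]<-40 and 480<w[v,u,0]<600]
    print(v,' '.join(f"{u}:{x:.0f},{y:.0f},{z:.0f}" for u,x,y,z in r))
q=w[150:180,288:303].reshape(-1,3); q=q[np.isfinite(q[:,0])&(abs(q[:,1]+63)<6)&(q[:,2]>140)]
print(q.mean(0),np.polyfit(q[:,0]-550,q[:,1],1))
E
```

```text
t 21.15 p [519.7 -79.8 144.7] yaw 0.08 tilt [-4.   0.9] F [-0.5  0.1 -1.2] M [ 0.05  0.   -0.11] w 28.0 108.82723331451416
[[3.3, 1.0, -1.3, 0.001]]
152 317:508,-53,218
154 317:510,-90,194
156 317:510,-90,189
158 317:507,-57,202
160 293:564,-84,177 296:557,-86,177 299:550,-88,176 302:543,-87,177 317:507,-53,199
162 290:569,-74,177 293:563,-77,176 296:556,-75,177 299:549,-76,178 302:542,-78,177 317:509,-82,178 320:502,-85,177
164 290:568,-66,176 293:561,-66,177 296:554,-65,178 299:548,-70,176 302:541,-68,178 305:534,-68,178 308:526,-50,189 311:519,-49,191 314:513,-57,187 317:508,-74,177 320:501,-78,175
166 290:567,-60,174 293:561,-63,173 296:554,-63,174 299:547,-64,174 302:540,-63,175 305:534,-66,174 308:526,-50,184 311:519,-50,185 314:513,-56,182 317:507,-66,177 320:501,-67,176
168 290:568,-64,167 293:561,-63,168 296:553,-61,170 299:547,-61,171 302:540,-62,171 305:533,-63,171 308:525,-47,181 311:519,-49,180 314:513,-57,176 317:507,-63,173 320:500,-63,174
170 290:567,-63,162 293:561,-63,163 296:554,-62,164 299:547,-63,164 302:540,-63,165 305:533,-62,166 308:525,-49,175 311:519,-50,174
[... 199 characters left out ...]
7:506,-62,164 320:499,-62,164
174 290:567,-63,152 293:561,-64,152 296:553,-61,154 299:547,-63,154 302:540,-61,156 305:533,-62,155 308:525,-50,164 311:518,-50,164 314:512,-55,162 317:506,-64,157 320:500,-77,150
176 284:585,-85,131 299:546,-61,150 302:540,-63,149 305:533,-63,150 308:526,-63,151 311:519,-55,156 314:512,-55,157 317:506,-60,154
178 284:585,-86,125 287:578,-88,125 290:571,-92,123
180 284:582,-69,130 287:577,-82,123 290:570,-82,124 293:563,-84,123 296:556,-86,122 299:549,-85,123 302:542,-88,123
182 284:581,-62,129 287:576,-74,123 290:569,-74,123 293:562,-74,124 296:555,-78,122 299:548,-78,123 302:541,-75,125
[554.31401547 -62.66368394 164.23098237] [-1.33554739e-02 -6.26060682e+01]
```

Geometry as before: top at ee_z+32.6, centred after a 1 mm shift. I'll press down, aiming for ee_z≈89.5, since the stack goes solid near 87.4.

>>> {"op": "servo_tool", "data": {
  "targets": [
    [4,1,8,0.001],
    [0,0,7,0],
    [0,0,5,0],
    [0,0,2.5,0],
    [0,0,2,0],
    [0,0,2,0],
    [0,0,2,0]
  ]
}}

```text
time_s: 21.9
ee_pos: [0.5249, -0.0811, 0.1188]
ee_rot: [0.0, 1.0, -0.001, -0.0]
force: [-4.3, 1.1, 5.7]
grip_width: 0.0277
grip_force: 109.5
```

>>> {"op": "servo_tool", "data": {
  "targets": [
    [0,0,2.5,0],
    [0,0,2.5,0],
    [0,0,2.5,0],
    [0,0,2.5,0]
  ]
}}

```text
time_s: 22.3
ee_pos: [0.5249, -0.0812, 0.1091]
ee_rot: [0.0, 1.0, -0.001, -0.0]
force: [-5.1, 0.6, 7.8]
grip_width: 0.0279
grip_force: 109.7
```

```bash
python3 go.py 524 -80.8 89.5 0.0 6
```

```text
t 22.3 p [524.9 -81.2 109.1] yaw -0.06 tilt [-0.8 -0.2] F [-5.1  0.6  7.8] M [0.18 0.87 0.03] w 27.9 109.67095613479614
[[-0.1, -0.1, 3.3, -0.0], [-0.1, -0.1, 3.3, -0.0], [-0.1, -0.1, 3.3, -0.0], [-0.1, -0.1, 3.3, -0.0], [-0.1, -0.1, 3.3, -0.0], [-0.1, -0.1, 3.3, -0.0]]
```

>>> {"op": "servo_tool", "data": {
  "targets": [
    [0,-0.3,3,0],
    [0,0,3,0],
    [0,0,3,0],
    [0,0,3,0],
    [0,0,2.5,0],
    [0,0,2,0]
  ]
}}

```text
time_s: 22.9
ee_pos: [0.5249, -0.0811, 0.0927]
ee_rot: [0.0, 1.0, -0.001, -0.0]
force: [-5.3, 1.0, 7.9]
grip_width: 0.0281
grip_force: 109.8
```

>>> {"op": "servo_tool", "data": {
  "targets": [
    [0,0,1.5,0],
    [0,0,1,0],
    [0,0,0.5,0],
    [0,0,0,0]
  ]
}}

```text
time_s: 23.3
ee_pos: [0.5249, -0.0811, 0.0896]
ee_rot: [0.0, 1.0, -0.001, -0.0]
force: [-3.8, 0.6, 7.7]
grip_width: 0.028
grip_force: 109.8
```

```bash
python3 go.py; python3 tip.py 550 -64 85 150
```

```text
t 23.3 p [524.9 -81.1  89.6] yaw -0.07 tilt [-0.7 -0.4] F [-3.8  0.6  7.7] M [0.09 0.85 0.03] w 28.0 109.76436495780945
180 284 313 [582. -70. 130.] [514. -53. 147.]
183 278 317 [595. -60. 126.] [506. -81. 122.]
186 278 316 [595. -58. 120.] [507. -69. 122.]
189 278 316 [595. -58. 111.] [506. -63. 117.]
192 278 316 [594. -56. 104.] [506. -61. 110.]
195 279 316 [593. -58.  94.] [506. -64. 100.]
198 279 301 [593. -59.  85.] [541. -65.  87.]
```

Not solid: the force is still spring-like, with the top at about 122 mm. Sliding in now.

>>> {"op": "servo_tool", "data": {
  "targets": [
    [2,0,0,0],
    [2,0,0,0],
    [2,0,0,0]
  ]
}}

```text
time_s: 23.65
ee_pos: [0.5301, -0.0813, 0.0894]
ee_rot: [0.0, 1.0, -0.001, -0.001]
force: [-6.6, 0.2, 6.8]
grip_width: 0.0277
grip_force: 109.8
```

>>> {"op": "servo_tool", "data": {
  "targets": [
    [2,0,0,0],
    [2,0,0,0],
    [2,0,0,0]
  ]
}}

```text
time_s: 23.95
ee_pos: [0.5361, -0.0814, 0.0894]
ee_rot: [0.0, 1.0, -0.001, -0.001]
force: [-4.6, -0.1, 6.8]
grip_width: 0.0281
grip_force: 109.8
```

>>> {"op": "servo_tool", "data": {
  "targets": [
    [2,0,0,0],
    [3,0,0,0],
    [3,0,0,0]
  ]
}}

```text
time_s: 24.25
ee_pos: [0.5442, -0.0814, 0.0894]
ee_rot: [0.0, 1.0, -0.001, -0.001]
force: [-6.4, -0.9, 7.4]
grip_width: 0.0281
grip_force: 109.8
```

>>> {"op": "servo_tool", "data": {
  "targets": [
    [3,0,0,0],
    [3,0,0,0]
  ]
}}

```text
time_s: 24.45
ee_pos: [0.5502, -0.0814, 0.0894]
ee_rot: [0.0, 1.0, -0.001, -0.001]
force: [-5.5, 0.1, 6.2]
grip_width: 0.0278
grip_force: 109.8
```

>>> {"op": "servo_tool", "data": {
  "targets": [
    [2,0,0,0],
    [2,0,0,0],
    [1,0,0,0]
  ]
}}

```text
time_s: 24.75
ee_pos: [0.5553, -0.0814, 0.0894]
ee_rot: [0.0, 1.0, -0.001, -0.001]
force: [-5.0, 0.6, 7.3]
grip_width: 0.028
grip_force: 109.8
```

>>> {"op": "servo_tool", "data": {
  "targets": [
    [1,0,0,0],
    [1,0,0,0]
  ]
}}

```text
time_s: 24.95
ee_pos: [0.5571, -0.0814, 0.0894]
ee_rot: [0.0, 1.0, -0.001, -0.001]
force: [-5.4, 0.5, 6.4]
grip_width: 0.0279
grip_force: 109.8
```

>>> {"op": "servo_tool", "data": {
  "targets": [
    [1,0,0,0],
    [1,0,0,0]
  ]
}}

```text
time_s: 25.15
ee_pos: [0.5591, -0.0814, 0.0894]
ee_rot: [0.0, 1.0, -0.001, -0.001]
force: [-5.3, -0.1, 6.8]
grip_width: 0.0275
grip_force: 109.8
```

>>> {"op": "servo_tool", "data": {
  "targets": [
    [0.8,0,0,0],
    [0,0,0,0]
  ]
}}

```text
time_s: 25.35
ee_pos: [0.5594, -0.0814, 0.0894]
ee_rot: [0.0, 1.0, -0.001, -0.002]
force: [-6.0, 0.2, 8.2]
grip_width: 0.028
grip_force: 110.0
```

Contact at x≈559.4, as predicted. Pushing to about a kilo.

>>> {"op": "servo_tool", "data": {
  "targets": [
    [0,0,-0.7,0],
    [1,0,0,0],
    [0,0,0,0]
  ]
}}

```text
time_s: 25.65
ee_pos: [0.5594, -0.0814, 0.0897]
ee_rot: [0.0, 1.0, -0.001, -0.003]
force: [-8.3, -0.1, 8.3]
grip_width: 0.0278
grip_force: 110.0
```

>>> {"op": "servo_tool", "data": {
  "targets": [
    [1,0,-0.2,0],
    [0.5,0,0,0],
    [0,0,0,0]
  ]
}}

```text
time_s: 25.95
ee_pos: [0.5593, -0.0814, 0.0897]
ee_rot: [0.0, 1.0, -0.001, -0.005]
force: [-11.1, 0.3, 10.1]
grip_width: 0.0281
grip_force: 110.3
```

>>> {"op": "servo_tool", "data": {
  "targets": [
    [0.8,0,0,0],
    [0,0,0,0],
    [0,0,0,0]
  ]
}}

```text
time_s: 26.25
ee_pos: [0.5593, -0.0814, 0.0897]
ee_rot: [0.0, 1.0, -0.001, -0.005]
force: [-13.2, -0.0, 11.5]
grip_width: 0.0279
grip_force: 110.5
```

>>> {"op": "servo_tool", "data": {
  "targets": [
    [0.7,0,0,0],
    [0,0,0,0],
    [0,0,0,0]
  ]
}}

```text
time_s: 26.55
ee_pos: [0.5593, -0.0814, 0.0897]
ee_rot: [0.0, 1.0, -0.001, -0.006]
force: [-15.9, 1.2, 13.3]
grip_width: 0.0279
grip_force: 110.7
```

>>> {"op": "servo_tool", "data": {
  "targets": [
    [-2,0,-0.5,0],
    [-1.5,0,-0.5,0],
    [0,0,-0.5,0],
    [0,0,0,0]
  ]
}}

```text
time_s: 26.95
ee_pos: [0.5594, -0.0814, 0.091]
ee_rot: [0.0, 1.0, -0.001, -0.002]
force: [-6.3, 0.7, 4.7]
grip_width: 0.0278
grip_force: 109.5
```

>>> {"op": "servo_tool", "data": {
  "targets": [
    [0,0,-0.5,0],
    [0,0,-0.3,0],
    [0,0,0,0]
  ]
}}

```text
time_s: 27.25
ee_pos: [0.5594, -0.0814, 0.0916]
ee_rot: [0.0, 1.0, -0.001, -0.002]
force: [-6.6, -0.1, 3.6]
grip_width: 0.028
grip_force: 109.4
```

>>> {"op": "servo_tool", "data": {
  "targets": [
    [1,0,-0.3,0],
    [0.7,0,0,0],
    [0,0,0,0]
  ]
}}

```text
time_s: 27.55
ee_pos: [0.5594, -0.0814, 0.0916]
ee_rot: [0.0, 1.0, -0.001, -0.004]
force: [-9.1, 0.4, 4.6]
grip_width: 0.0281
grip_force: 109.7
```

>>> {"op": "servo_tool", "data": {
  "targets": [
    [0,0,0,0],
    [0,0,0,0],
    [0,0,0,0]
  ],
  "fingers": 50
}}

```text
time_s: 27.85
ee_pos: [0.5645, -0.0811, 0.0926]
ee_rot: [0.0, 1.0, -0.001, 0.001]
force: [-0.0, -0.9, -0.8]
grip_width: 0.05
grip_force: 0.0
```

>>> {"op": "servo_tool", "data": {
  "targets": [
    [0,0,-15,0],
    [0,0,-30,0],
    [0,0,-40,0],
    [0,0,-30,0],
    [0,0,0,0]
  ],
  "fingers": 60
}}

```text
time_s: 28.35
ee_pos: [0.5674, -0.0812, 0.2136]
ee_rot: [0.001, 1.0, -0.001, 0.006]
force: [0.4, 0.1, 0.8]
grip_width: 0.0601
grip_force: 0.0
```

>>> {"op": "servo_tool", "data": {
  "targets": [
    [-40,0,0,0],
    [-40,0,0,0],
    [-20,30,0,0],
    [0,45,0,0],
    [0,45,0,0],
    [0,45,0,0],
    [0,30,0,0],
    [0,0,0,0]
  ]
}}

```text
time_s: 29.15
ee_pos: [0.4616, -0.2815, 0.2071]
ee_rot: [0.001, 1.0, -0.005, -0.0]
force: [-0.3, 0.1, -0.0]
grip_width: 0.0599
grip_force: 0.0
```

```bash
python3 go.py
python3 - <<'E'
from h import *
p,w=cam('side'); w=w*1000; t,_=cam('top')
for v in range(180,200,3):
    r=[(u,*w[v,u].round(0)) for u in range(278,310,2) if np.isfinite(w[v,u,0]) and -110<w[v,u,1]<-30 and 480<w[v,u,0]<660]
    print(v,' '.join(f"{u}:{x:.0f},{y:.0f},{z:.0f}" for u,x,y,z in r))
save('c6.png',np.hstack([cv2.resize(p[150:230,255:335],(400,400),interpolation=cv2.INTER_CUBIC),cv2.resize(t[150:250,275:375],(400,400),interpolation=cv2.INTER_CUBIC)]))
E
```

```text
t 29.15 p [ 461.6 -281.5  207.1] yaw -0.53 tilt [-0.1 -2.7] F [-0.3  0.1 -0. ] M [-0.02 -0.02 -0.01] w 59.9 0.0
180 278:598,-78,124 280:593,-78,124 282:589,-79,124 284:582,-67,132 286:580,-83,122 288:575,-81,124 290:570,-82,124 292:565,-83,124 294:561,-83,124 296:556,-82,125 298:551,-84,124 300:547,-86,123 302:542,-85,124
183 278:594,-58,128 280:590,-58,129 282:585,-59,128 284:582,-66,124 286:577,-66,125 288:573,-69,123 290:568,-69,124 292:563,-69,124 294:559,-71,123 296:554,-71,124 298:550,-73,123 300:545,-72,124 302:541,-76,122
186 278:595,-60,118 280:590,-59,119 282:585,-57,121 284:580,-58,121 286:577,-64,118 288:572,-64,118 290:567,-62,120 292:562,-63,120 294:558,-64,119 296:553,-63,120 298:548,-64,120 300:544,-66,120 302:539,-66,120
189 278:595,-58,111 280:590,-56,113 282:585,-57,113 284:580,-56,114 286:577,-66,108 288:572,-63,110 290:567,-63,111 292:562,-64,111 294:558,-64,111 296:553,-62,113 298:548,-64,112 300:544,-66,111 302:539,-66,112
192 278:594,-56,104 280:590,-57,104 282:585,-56,105 284:580,-56,106 286:577,-63,101 288:572,-63,102 290:567,-63,102 292:562,-63,103 294:558,-66,101 296:553,-66,102 298:548,-63,104 300:544,-65,103 302:540,-78,95 304:537,-97,82 306:533,-99,82
195 278:595,-58,94 280:590,-58,95 282:585,-58,95 284:580,-55,98 286:577,-64,92 288:572,-66,91 290:567,-64,93 292:563,-67,92 294:558,-64,94 296:553,-63,95 298:548,-64,95 300:544,-67,94 302:539,-70,92 304:536,-85,82 306:532,-93,77
198 278:595,-57,86 280:590,-56,87 282:586,-62,83 284:581,-64,83 286:577,-65,83 288:572,-65,83 290:567,-62,85 292:562,-63,85 294:557,-63,86 296:552,-62,87 298:548,-64,87 300:543,-64,87 302:541,-89,70 304:534,-70,84
```

View pics/c6.png

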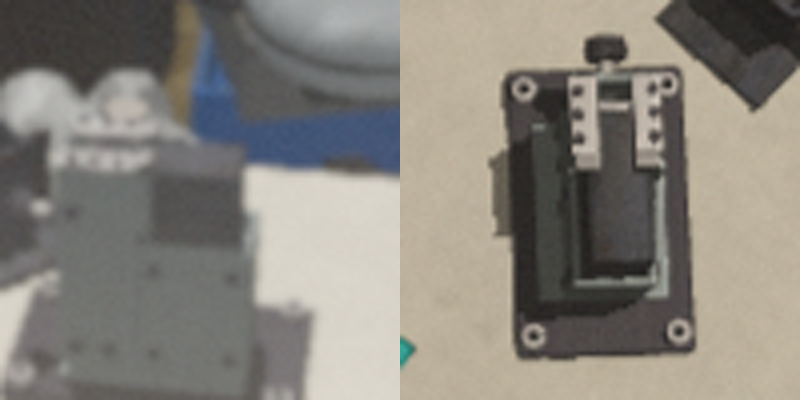

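The side and top crops show the second stub lying level and straight under the lips, its front up against the pale stop plate at top crop (615,105). The arm is clear of everything.

```bash
python3 -c "
from plant import manip
print(manip.hand_in())"
```

```text
the job is handed in; nothing more can be done
None
```

Both loose stubs are in the magazine, each pushed against the stop plate (wrist force peaked at 15 to 16 N) and lying straight under the lips, and the job was handed in at about 29 s.

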